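Press the pads onto the door stops and send the tray

TASK

Stand every door-stop block there is in one straight row between the fence and the ram of the blue press, pads along the line of the row; then tilt the joystick in the direction of its white arrow until the ram squeezes the whole row firmly (but not brutally) against the fence, hold it so for about three seconds, and let the stick spring back to centre. Then lay all the blocks flat on the floor of the blue tray on a long side, and only when it is loaded push the tray, without lifting it, into the yellow rectangle so that it sits centred and square there. Leave the mallet, the spirit level and the tin alone.

Things in the scene. Friction and masses are not known exactly. Their poses are not given: they have to be found in the camera images.
- block0: Door-stop block (2 or 3 of the 3 are there, alike): pine, 60 long (own x) x 50 wide (own y) x 45 high (own z), about 0.12 kg; the last 8 of its length at +x is a black rubber pad bonded on that end (pad 46 x 41). Origin: centre of the underside. At the start it lies on the bench, z up, before the press.
- block1: Door-stop block (2 or 3 of the 3 are there, alike): pine, 60 long (own x) x 50 wide (own y) x 45 high (own z), about 0.12 kg; the last 8 of its length at +x is a black rubber pad bonded on that end (pad 46 x 41). Origin: centre of the underside. At the start it lies on the bench, z up, before the press.
- block2: Door-stop block (2 or 3 of the 3 are there, alike): pine, 60 long (own x) x 50 wide (own y) x 45 high (own z), about 0.12 kg; the last 8 of its length at +x is a black rubber pad bonded on that end (pad 46 x 41). Origin: centre of the underside. At the start it lies on the bench, z up, before the press.
- middle0 (a point): Middle of block0: 22.5 above the centre of its underside (absent with it).
- middle1 (a point): Middle of block1: 22.5 above the centre of its underside (absent with it).
- middle2 (a point): Middle of block2: 22.5 above the centre of its underside (absent with it).
- press: Blue bench press, fixed. Origin at bench level in the middle of its bay, a green plate 110 (x) x 210 (y) flush with the bench. The row stands along its y axis, on x = 0. Fence (100 wide in x, 65 high) with its face at y = +105; ram face at y = -105 when home. Ram housing 100 wide, 75 high, from y = -135 to -295. The sides (+-x) are open. A row of three blocks is 180 long.
- ram: The press's ram: steel head 70 wide, from 5 to 47 above the bench, 15 thick, on a rod. Origin at bench level below the head's rear face, 120 from the press origin toward its -y when home; the pressing face is 15 further to +y. Travels up to 110 toward the fence; meets a close row of three after about 30, of two after about 90. 5 N or more on the row is firm; over 50 N is brutal.
- console: Yellow joystick console, fixed, 140 x 140 x 60 high; its yaw varies by +-0.35. Origin: centre of the underside. A white arrow on its black top, on the robot's side of the stick, points along its +y: the way to tilt.
- stick (a joint): Joystick tilt in rad: 0 upright (centre), positive tilts toward the console's +y, at most 0.647; hardly moves the other way (-0.07). Spring-centred (0.5 N m/rad): let go, it returns. It is linked rigidly to the ram, 0.17 m per rad, both ways: what the ram meets is felt in the stick (a ram force F takes 0.17*F N m at the stick).
- stick_knob (a point): Centre of the red ball knob (36 diameter) on the stick, 150 above the pivot; the steel shaft is 16 in diameter. The pivot lies on the console's axis, 60 above the bench.
- tray: Blue open tray, loose, outside 130 (own x) x 230 (own y) x 35 high, walls and floor 5 thick, 0.35 kg. Origin: centre of the underside. Blocks fit end to end along its y.
- mark: Yellow painted rectangle on the bench, flush, 172 (own x) x 280 (own y) outside; origin at its centre. The tray belongs centred in it with its y along the rectangle's y.
- mallet: Wooden mallet lying to the left of the tray, 265 long, head 100 x 65 x 65; bystander. Origin on the underside about the middle of its handle.
- level: Yellow spirit level standing on edge, 280 x 24 x 50; bystander. Origin: centre of the underside.
- tin: Tin, 70 diameter, 100 high; bystander. Origin: centre of the underside.
Mind the look-alikes: they are no part of the job. Leave any orange or pink look-alike of the block1 alone.

How it is judged (in metres and radians):
On the way, in this order (a step that is already met when the one before it is completed fails the run):
1. all blocks stand in the row in the press and the ram squeezes the row against the fence with at least 5 N for 2 s (x of middle0 in the frame of press between -0.02 and 0.02 m and y of middle0 in the frame of press between -0.11 and 0.11 m and angle between the x axis of each of block0, block1, block2 and the y axis of press, either way round below 0.2 rad and height (world z) of each of middle0, middle1, middle2 below 0.038 m and x of middle1 in the frame of press between -0.02 and 0.02 m and y of middle1 in the frame of press between -0.11 and 0.11 m and x of middle2 in the frame of press between -0.02 and 0.02 m and y of middle2 in the frame of press between -0.11 and 0.11 m and (contact force between ram and block0 above 5 N or contact force between ram and block1 above 5 N or contact force between ram and block2 above 5 N) and (contact force between press and block0 above 4 N or contact force between press and block1 above 4 N or contact force between press and block2 above 4 N) and value of joint stick above 0.1 rad), for 2 s.
2. the stick is back at centre and the ram home (value of joint stick between -0.05 and 0.05 rad), for 0.3 s.
3. all blocks lie in the tray, before the tray is moved to the rectangle (x of middle0 in the frame of tray between -0.065 and 0.065 m and y of middle0 in the frame of tray between -0.115 and 0.115 m and height (world z) of each of middle0, middle1, middle2 below 0.04 m and angle between block0's own x axis and vertical between 1.37 and 1.77 rad and x of middle1 in the frame of tray between -0.065 and 0.065 m and y of middle1 in the frame of tray between -0.115 and 0.115 m and angle between block1's own x axis and vertical between 1.37 and 1.77 rad and x of middle2 in the frame of tray between -0.065 and 0.065 m and y of middle2 in the frame of tray between -0.115 and 0.115 m and angle between block2's own x axis and vertical between 1.37 and 1.77 rad and horizontal distance between tray and mark above 0.06 m), for 0.3 s.
At the end, for the whole second after the job is handed in: All blocks lie flat on a long side (length level within 0.2 rad) on the tray's floor; the tray rests flat on the bench, its centre within 25 mm of the rectangle's and square to it within 0.15 rad; the stick is within 0.05 rad of centre; everything is at rest (all of step 2 and x of middle0 in the frame of tray between -0.065 and 0.065 m and y of middle0 in the frame of tray between -0.115 and 0.115 m and height (world z) of each of middle0, middle1, middle2 below 0.04 m and angle between block0's own x axis and vertical between 1.37 and 1.77 rad and x of middle1 in the frame of tray between -0.065 and 0.065 m and y of middle1 in the frame of tray between -0.115 and 0.115 m and angle between block1's own x axis and vertical between 1.37 and 1.77 rad and x of middle2 in the frame of tray between -0.065 and 0.065 m and y of middle2 in the frame of tray between -0.115 and 0.115 m and angle between block2's own x axis and vertical between 1.37 and 1.77 rad and horizontal distance between tray and mark below 0.025 m and angle between the y axis of tray and the y axis of mark, either way round below 0.15 rad and height (world z) of tray below 0.01 m and angle between tray's own z axis and vertical below 0.1 rad and linear speed of each of tray, block0, block1, block2 below 0.02 m/s); the robot touches nothing.
It fails at once if the row is squeezed brutally (over 50 N) (contact force between ram and block0 above 50 N or contact force between ram and block1 above 50 N or contact force between ram and block2 above 50 N).
It fails at once if the tray is lifted off the bench (height (world z) of tray above 0.02 m).
It fails at once if a bystander is moved by more than 40 mm (distance of any of mallet, level, tin from where it was at the start of the episode above 0.04 m).
Of block0, block1, block2 only 2 to 3 are there at a start; the rules pass over those that are not, and their reading is None.
At some moment in a run one of block0, block1, block2 may be knocked a few centimetres aside while the robot is not near it.
Once in a run the grip may slacken for a moment while it holds something.
It also fails if it takes over 210 s, if anything falls off the work surface, if the arm or the gripper's body presses on something with over 40 N, if the wrist force passes 120 N, or if a joint passes its speed limit or range.

ROBOT

A 7-joint arm with a two-finger parallel gripper is mounted at the origin on the work surface. World frame = base frame: x ahead of the robot, y to its left, z up, the work surface at z = 0. Lengths are in m, angles in degrees, forces in N, time in s.
With the tool pointing down it reaches from about 0.425 to 0.875 m from the base axis. Payload 4.7 kg.
Tool frame: the origin (TCP) lies on the front face of the gripper's body, between the roots of the fingers; the fingertips stand 70 mm ahead of it and the grasp point (between the pads) lies 51 mm ahead of it (tip_extent is the distance from the TCP to the fingertips, in m); z points along the fingers, y is the direction in which the jaws open and shut (so a half turn about z gives the same grasp; the last joint's range is limited). The gripper opens to 87 mm and grips with 3 to 60 N. Pads are 19 mm wide; open, the fingers measure 117 mm over their backs; the gripper's body (75 mm by 190 mm) begins 51 mm behind the grasp point.
Start: joints at [75.006, 18.392, -4.016, 83.108, 1.295, 78.541, -3.26], TCP at [0.177, -0.625, 0.292] pointing down, gripper open.
Joint ranges: [-163.93, 163.93], [-17.29, 119.83], [-79.2, 71.16], [3.27, 140.29], [-89.18, 269.18], [5.43, 117.66], [-154.24, 154.24]. Speed limits (degrees/s): [147.25, 147.25, 180, 180, 180, 180, 180].

INTERFACE

Orientations are given as [roll, pitch, yaw] about the fixed x, y, z axes, in that order (R = Rz(yaw) Ry(pitch) Rx(roll)).
In Python, from cell import * gives the robot as it stands.
- The arm moves only by the tool carry_out, never from a script. Its argument "increments" is text: rows parted by semicolons, each of 7 numbers parted by spaces: the opening, from 0 (shut) to 1 (fully open), then the shift along the tool's x, y, z in m, then the turn, a rotation vector about the tool's x, y, z in degrees. A call has 1 to 20 rows; each row shifts and turns the pose as measured when the row begins, along the tool's axes as they then stand; what a row does not reach is not made up. A row lasts 1/8 s, in which the tool goes at most 62.5 mm and 10.7 degrees, less where a joint would pass 70% of its speed; a pose out of reach is approached as far as the arm can. A call is refused whole if a number of a shift passes 0.0625 or a number of a turn 10.7, either way. A call with a gripper value outside its range is refused whole. The fingers move at their own pace and stop on an object; "force" is the grip in N (left out, the last holds). Time passes only in rows, so rows that do not move let the fingers close. It gives the time, the measured TCP pose, the force and the opening at its end, in the units of the state.
- get_obs(): the state, without advancing time (a new reading comes with each control period).
- read_camera(name): name is "scene" or "top"; returns a dict with "img" (480x640x3 uint8, blue, green, red), "fx", "fy", "cx", "cy" (pixels), "world_from_camera" (4x4, takes a point from camera to world coordinates). Camera axes: x right, y down, z forward; pixel columns grow to the right and rows downward; lengths in m; the calibration is good to about 2 mm. A picture is of the moment at which its call begins. There is no depth.
- sign_off(): hands the job in, once; it reports no verdict.
Trained networks look in a picture, given as the dict that the camera call returned (one of the last four; its "shot" number tells which), for a name from the list of things; names that differ only in an ending like _2 or _b are one class to them, and where a whole thing is asked for, a point or a joint stands for the part that bears it (a point fixed in the world has none). Each returns a list of dicts, best first, with "confidence" (0 to 1); they miss things now and then, are a little off and sometimes report something else, mostly with a low value. They report only what shows in the picture. A call takes as long as a camera call. They do not tell look-alikes from the thing itself.
- masks_of(target, picture): "pixels" (480x640 bool, what is visible of it) and "bbox" ([left, top, right, bottom] in pixels, round what is visible of it).
The state is a dict: "time_s": time; "qpos": joint angles; "joint_velocities": joint speeds; "effort": joint torques, N m; "tool_pos": TCP position; "tool_rot": TCP orientation; "force": force on the tool from outside, world axes, zero at the start; "wrist_torque": the same for the moment, N m; "grip_width": finger opening in m.
Only numpy, scipy, OpenCV 4.12 (cv2) and the standard library are available. Lean on these libraries where they do the work, as an engineer would, in place of code of your own. Each camera call takes 0.05 s, during which the arm holds its last target.

## Working session

There is one attempt and no reset: what is moved stays moved. The work goes in short steps, Python scripts to look and compute and a tool call to move; the robot and the scene stay as the last step left them, time stands still between calls to the robot, and variables do not carry over. Pictures are saved under pics/ and viewed, and the job is handed in when it is done.

Besides the shell and the picture viewer there is one more tool, called after ">>>" by a JSON object that holds its "method" and its "body", one argument or row to a line. carry_out: Moves the arm, as the interface text tells. Its arguments: {"type":"object","properties":{"increments":{"type":"string"},"force":{"type":"number"}},"required":["increments"]}

```bash
ls; mkdir -p pics; python3 - <<'E'
from cell import *
import cv2,numpy as np
print(get_obs())
for n in ("scene","top"):
    p=read_camera(n); cv2.imwrite(f"pics/{n}0.png",p["img"]); print(n,p["fx"],p["fy"],p["cx"],p["cy"],p["shot"]); print(np.round(p["world_from_camera"],4).tolist())
    for t in ("block0","press","ram","console","stick_knob","tray","mark","mallet","level","tin"):
        for m in masks_of(t,p): print(t,m["bbox"],round(m["confidence"],2))
E
```

```text
pics
{'time_s': 0.0, 'qpos': array([75.00628417, 18.43783556, -4.01608197, 83.17594626,  1.29648042,
       78.53885368, -3.26031451]), 'joint_velocities': array([-0.03235157, -0.13101176, -0.1087118 ,  0.05972765, -0.07849567,
        0.02753747,  0.0669856 ]), 'effort': array([-3.08749259e-04, -4.91285169e+01, -4.04254971e-01, -3.12527347e+01,
       -6.40660571e-02,  4.36868286e-02,  1.90952210e-04]), 'tool_pos': array([ 0.17684154, -0.62504579,  0.29116618]), 'tool_rot': array([-1.79892691e+02,  6.99978870e-03,  1.58039985e+01]), 'force': array([ 0.01811882, -1.01488529,  0.28395759]), 'wrist_torque': array([-0.03298536, -0.02012424,  0.03660811]), 'grip_width': 0.08725750280923215}
scene 546.4060156190832 546.4060156190832 312.37335946362475 236.90485958063897 1
[[-0.6059, 0.5554, -0.5696, 1.4148], [0.7955, 0.4204, -0.4364, 0.6713], [-0.0029, -0.7175, -0.6965, 1.1998], [0.0, 0.0, 0.0, 1.0]]
block0 [315.2, 202.1, 341.5, 225.7] 0.97
block0 [337.0, 242.9, 362.4, 271.5] 0.96
block0 [301.2, 236.2, 328.2, 266.3] 0.82
block0 [288.7, 212.6, 306.3, 238.4] 0.67
press [194.2, 224.5, 342.5,
[... 563 characters left out ...]
, [-0.019, -0.1593, -0.9871, 1.2724], [0.0, 0.0, 0.0, 1.0]]
block0 [286.1, 267.9, 309.2, 292.4] 0.98
block0 [330.4, 254.3, 347.7, 275.9] 0.95
block0 [349.9, 311.9, 377.9, 335.6] 0.94
block0 [366.7, 272.0, 391.5, 298.7] 0.62
press [278.9, 185.5, 447.5, 242.8] 0.82
ram [373.2, 199.9, 384.0, 227.4] 0.75
ram [452.4, 279.3, 479.8, 295.2] 0.75
console [421.6, 259.6, 486.1, 321.4] 0.7
stick_knob [453.6, 279.7, 483.0, 296.4] 0.69
tray [181.1, 270.4, 268.9, 320.7] 0.68
mark [178.8, 201.6, 277.8, 267.1] 0.91
mark [367.3, 272.0, 391.7, 298.4] 0.16
mallet [111.6, 240.9, 156.2, 352.6] 0.7
level [501.2, 197.4, 521.8, 299.3] 0.62
level [178.7, 201.9, 278.4, 265.9] 0.38
tin [400.0, 156.1, 425.9, 185.3] 0.67
```

View pics/scene0.png

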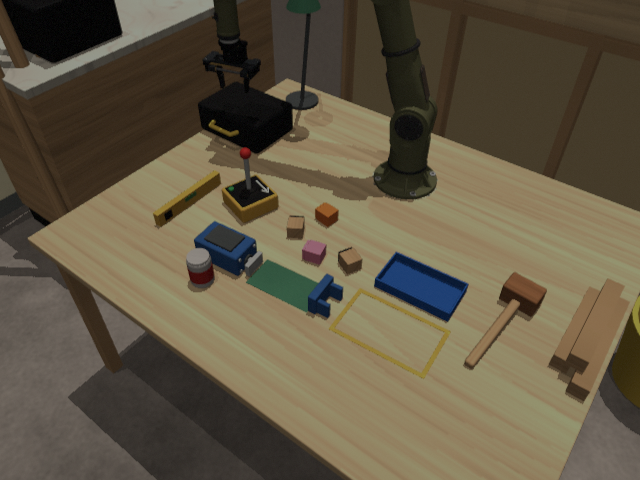

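View pics/top0.png

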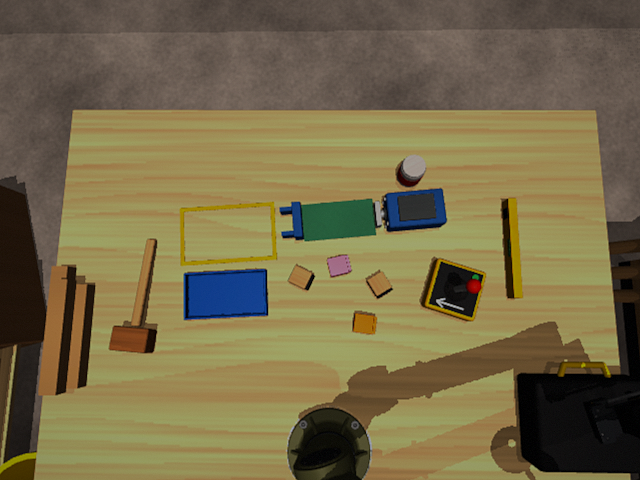

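```bash
python3 - <<'E'
import cv2
a=cv2.imread("pics/top0.png")[180:345,270:400]; cv2.imwrite("pics/topc0.png",cv2.resize(a,None,fx=3.6,fy=3.6,interpolation=cv2.INTER_CUBIC))
a=cv2.imread("pics/top0.png")[245:330,410:500]; cv2.imwrite("pics/topc1.png",cv2.resize(a,None,fx=6,fy=6,interpolation=cv2.INTER_CUBIC))
a=cv2.imread("pics/scene0.png")[140:330,180:380]; cv2.imwrite("pics/scc0.png",cv2.resize(a,None,fx=3,fy=3,interpolation=cv2.INTER_CUBIC))
E
```

```text
(no output)
```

View pics/topc0.png

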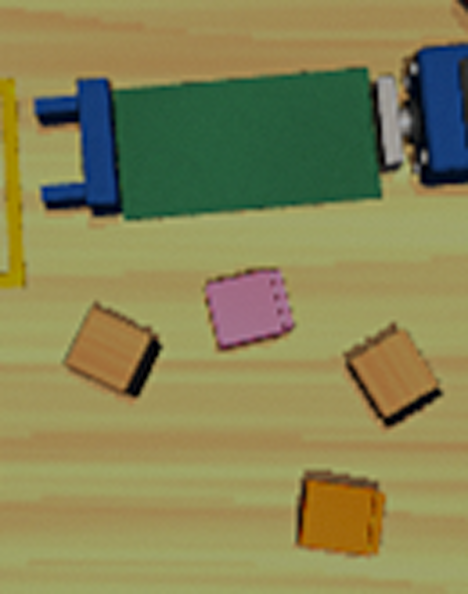

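View pics/topc1.png

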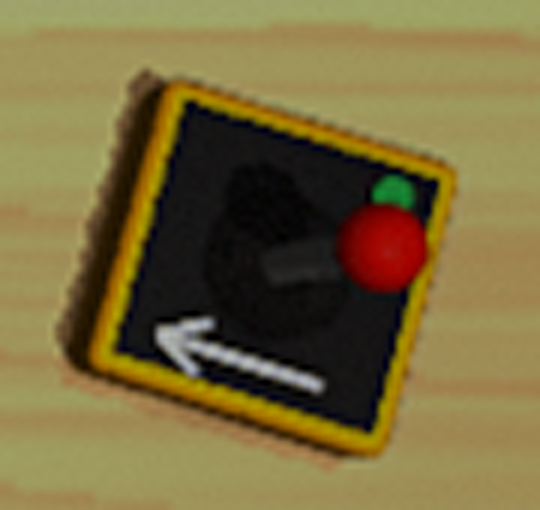

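View pics/scc0.png

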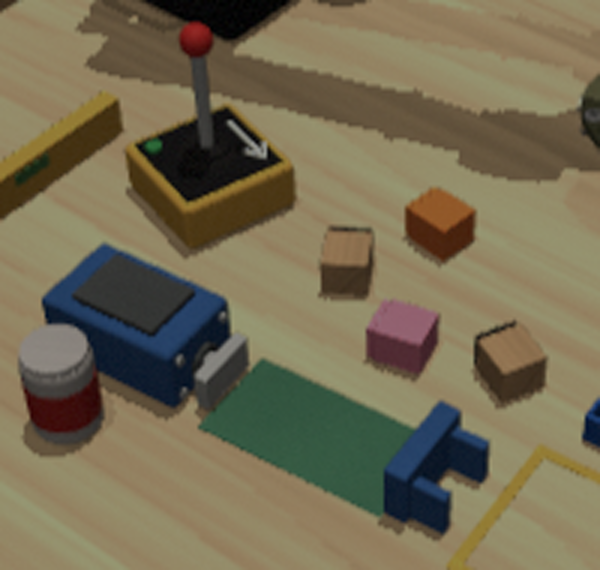

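The top view shows two pine blocks at about (301,277) and (379,285), a pink look-alike at (339,265) and an orange one at (364,323). The joystick arrow points left (world +y). The fence is at the left end of the green bay and the ram at the right. Next I'll measure the poses by fitting silhouettes.

```bash
cat > h.py <<'E'
from cell import *
import cv2,numpy as np
from scipy.optimize import minimize
def proj(p,P):
    W=np.linalg.inv(p["world_from_camera"]); c=np.atleast_2d(P)@W[:3,:3].T+W[:3,3]
    return np.c_[p["fx"]*c[:,0]/c[:,2]+p["cx"],p["fy"]*c[:,1]/c[:,2]+p["cy"]]
def w(p,u,v,z):
    T=p["world_from_camera"]; d=T[:3,:3]@np.array([(u-p["cx"])/p["fx"],(v-p["cy"])/p["fy"],1.])
    o=T[:3,3]; return (o+d*(z-o[2])/d[2])[:3]
def box(x,y,yaw,L,z0,z1):
    c,s=np.cos(yaw),np.sin(yaw)
    return np.array([[x+c*a*L[0]/2-s*b*L[1]/2,y+s*a*L[0]/2+c*b*L[1]/2,z] for z in(z0,z1) for a in(-1,1) for b in(-1,1)])
S=4
def sil(p,P,bb):
    q=cv2.convexHull(proj(p,P).astype(np.float32))[:,0]
    im=np.zeros(((bb[3]-bb[1])*S,(bb[2]-bb[0])*S),np.uint8)
    cv2.fillPoly(im,[np.round(((q+0.5-[bb[0],bb[1]])*S-0.5)*16).astype(np.int32)],1,shift=4)
    return cv2.resize(im.astype(np.float32),(bb[2]-bb[0],bb[3]-bb[1]),interpolation=cv2.INTER_AREA)
def fit(views,x0,L,z0,z1):
    """views: list of (picture, mask bool)"""
    vs=[]
    for p,m in views:
        ys,xs=np.where(m); bb=[max(xs.min()-15,0),max(ys.min()-15,0),min(xs.max()+15,640),min(ys.max()+15,480)]
        vs.append((p,m[bb[1]:bb[3],bb[0]:bb[2]].astype(np.float32),bb))
    def cost(t):
        return sum(np.abs(sil(p,box(t[0],t[1],t[2],L,z0,z1),bb)-m).sum()/m.sum() for p,m,bb in vs)
    best=None
    for y in x0[2] if np.ndim(x0[2]) else [x0[2]]:
        s=np.array([[x0[0],x0[1],y]]*4)+np.vstack([np.zeros(3),np.diag([.02,.02,.3])])
        r=minimize(cost,[x0[0],x0[1],y],method="Nelder-Mead",options=dict(initial_simplex=s,xatol=1e-4,fatol=1e-4,maxiter=300))
        if best is None or r.fun<best.fun: best=r
    return best.x,best.fun/len(vs)
def yaws(n=6): return np.arange(n)*np.pi/n
def mean_hue(p,m):
    h=cv2.cvtColor(p["img"],cv2.COLOR_BGR2HSV); return np.median(h[m],axis=0)
E
cat > a.py <<'E'
from h import *
ps=read_camera("scene");pt=read_camera("top")
for m in masks_of("block0",pt):
    if m["confidence"]<.4: continue
    b=m["bbox"]; c=w(pt,(b[0]+b[2])/2,(b[1]+b[3])/2,.03)
    views=[(pt,m["pixels"])]
    for n in masks_of("block0",ps):
        b2=n["bbox"]; q=proj(ps,np.array([c[0],c[1],.0225]))[0]
        if np.hypot((b2[0]+b2[2])/2-q[0],(b2[1]+b2[3])/2-q[1])<12: views.append((ps,n["pixels"]))
    r1=fit(views[:1],[c[0],c[1],yaws()],(.06,.05),0,.045)
    r=fit(views,[c[0],c[1],yaws()],(.06,.05),0,.045)
    print("block",mean_hue(pt,m["pixels"]),np.round(r[0],4),round(np.degrees(r[0][2]),1),r[1],len(views),"| top only",np.round(r1[0],4),r1[1])
def best(n,p):
    L=masks_of(n,p); return L[0]["pixels"] if L else None
for n,L,z in (("tray",(.13,.23),.035),("console",(.14,.14),.06),("tin",(.07,.07),.1),("level",(.024,.28),.05)):
    for V in ([(pt,best(n,pt))],[(ps,best(n,ps))],):
        if V[0][1] is None: continue
        ys,xs=np.where(V[0][1]); c=w(V[0][0],xs.mean(),ys.mean(),.02)
        r=fit(V,[c[0],c[1],yaws()],L,0,z); print(n,np.round(r[0],4),round(np.degrees(r[0][2]),1),r[1])
for nm,p in(("top",pt),("scene",ps)):
  h=cv2.cvtColor(p["img"],cv2.COLOR_BGR2HSV)
  g=cv2.inRange(h,(65,100,30),(88,255,255)); n,l,s,cc=cv2.connectedComponentsWithStats(g); k=1+np.argmax(s[1:,4]); print(nm,"green",s[k])
  c=w(p,*cc[k],0); r=fit([(p,l==k)],[c[0],c[1],yaws()],(.11,.21),0,0.0); print("bay",np.round(r[0],4),np.degrees(r[0][2]),r[1])
  mk=best("mark",p)
  if mk is not None:
    k=(cv2.convexHull(np.argwhere(mk)[:,::-1].astype(np.int32))); im=np.zeros((480,640),np.uint8); cv2.fillConvexPoly(im,k,1)
    M=cv2.moments(im); c=w(p,M['m10']/M['m00'],M['m01']/M['m00'],0)
    r=fit([(p,im>0)],[c[0],c[1],yaws()],(.172,.28),0,0); print("mark",np.round(r[0],4),np.degrees(r[0][2]),r[1])
  red=cv2.inRange(h,(0,180,90),(5,255,255))|cv2.inRange(h,(175,180,90),(180,255,255)); n,l,s,cc=cv2.connectedComponentsWithStats(red)
  for k in range(1,n):
    if s[k,4]>25: print("red",s[k],cc[k],w(p,*cc[k],.21))
E
python3 a.py
```

```text
block [ 19. 239. 161.] [ 0.3384 -0.0948  1.4386] 82.4 0.13309556245803833 2 | top only [ 0.336  -0.0938  1.3927] 0.09297648817300797
block [ 17. 155. 161.] [ 0.4438 -0.1363  0.5754] 33.0 0.14113911986351013 2 | top only [ 0.4433 -0.135   0.5855] 0.09737654030323029
block [ 17. 154. 161.] [0.4595 0.0818 1.1197] 64.2 0.12467536330223083 2 | top only [0.4593 0.0829 1.1354] 0.06468531489372253
block [165.  85. 162.] [ 0.4963 -0.0242  1.8354] 105.2 0.12544575333595276 2 | top only [ 0.496  -0.0233  1.8142] 0.08479899168014526
block [ 19.   15.  140.5] [ 0.6426 -0.1342  2.7707] 158.8 1.5400735139846802 1 | top only [ 0.6426 -0.1342  2.7707] 1.5400735139846802
tray [0.4139 0.2962 0.0581] 3.3 0.02061920240521431
tray [0.4168 0.2934 3.2042] 183.6 0.026940884068608284
console [ 0.4297 -0.3376  1.2673] 72.6 0.03521336242556572
console [ 0.4293 -0.3461 -0.3568] -20.4 0.2051800638437271
tin [ 0.7624 -0.2246 -0.4489] -25.7 0.3475073277950287
tin [ 0.7681 -0.2305  0.9779] 56.0 0.20008251070976257
level [ 0.5461 -0.5092  1.5722] 90.1 0.0552477166056633
level [0.5567 0.2724 2.003 ] 114.8 1.5991570949554443
top green [ 301  199   75   42 2548]
bay [ 0.6349 -0.0206  3.2382] 185.5338293669588 0.04474097490310669
mark [0.5908 0.3022 3.2156] 184.239920918703 0.016993755474686623
red [468 280  13  13 143] [474.         285.95804196] [ 0.43132433 -0.34193222  0.21      ]
scene green [ 247  261   71   50 1545]
bay [ 0.6385 -0.0286  0.1201] 6.883550170420787 0.3614077568054199
mark [0.5923 0.3005 3.2118] 184.02374133317278 0.025459300726652145
red [240 148  10   7  59] [244.72881356 151.01694915] [ 0.42761285 -0.34820822  0.21      ]
```

```bash
cat >> h.py <<'E'
from scipy.spatial.transform import Rotation as R
def plan(wps,open_,maxs=.06,maxr=10.,obs=None):
    """wps: list of (x,y,z,yaw_deg[,step]); tool down. prints rows in tool axes"""
    o=obs or get_obs(); P=np.array(o["tool_pos"]);Q=R.from_euler("xyz",o["tool_rot"],degrees=True)
    rows=[]
    for wp in wps:
        G=np.array(wp[:3]); ms=wp[4] if len(wp)>4 else maxs
        ty=wp[3]; cy=Q.as_euler("xyz",degrees=True)[2]
        GQ=R.from_euler("xyz",[180,0,ty],degrees=True)
        d=(Q.inv()*GQ).as_rotvec(degrees=True)
        n=int(max(1,np.ceil(np.linalg.norm(G-P)/ms),np.ceil(np.linalg.norm(d)/maxr)))
        for k in range(n):
            s=Q.inv().apply((G-P)/(n-k)); r=np.round((Q.inv()*GQ).as_rotvec(degrees=True)/(n-k),1)
            s=np.round(s,4)
            rows.append([open_,*s,*r]); P=P+Q.apply(s); Q=Q*R.from_rotvec(r,degrees=True)
    print("; ".join(" ".join(f"{v:g}" for v in r) for r in rows)); print(len(rows),"rows end",np.round(P,3))
E
python3 - <<'E'
from h import *
plan([(.177,-.625,.36,15.8),(.5,-.35,.36,30),(.459,.082,.25,64.5)],1)
E
```

```text
1 0.0001 -0.0002 -0.0339 0 0 0; 1 0 -0.0002 -0.0338 0 0 0; 1 0.0482 -0.0221 -0 0 0 -1.8; 1 0.0489 -0.0206 -0 0 0 -1.8; 1 0.0495 -0.019 -0 0 0 -1.8; 1 0.0501 -0.0174 -0 0 0 -1.8; 1 0.0506 -0.0159 -0 0 0 -1.7; 1 0.051 -0.0143 -0 0 0 -1.8; 1 0.0515 -0.0128 -0 0 0 -1.7; 1 0.0518 -0.0112 -0 0 0 -1.8; 1 0.0226 -0.0493 0.0137 0 0 -4.3; 1 0.0262 -0.0475 0.0137 0 0 -4.3; 1 0.0297 -0.0454 0.0138 0 0 -4.3; 1 0.033 -0.043 0.0137 0 0 -4.3; 1 0.0361 -0.0405 0.0138 0 0 -4.3; 1 0.0391 -0.0376 0.0137 0 0 -4.3; 1 0.0418 -0.0346 0.0138 0 0 -4.3; 1 0.0443 -0.0314 0.0137 0 0 -4.4
18 rows end [0.459 0.082 0.25 ]
```

>>> {"method": "carry_out", "body": {
  "increments": "1 0 0 -0.034 0 0 0; 1 0 0 -0.034 0 0 0; 1 0.048 -0.022 0 0 0 -1.8; 1 0.049 -0.021 0 0 0 -1.8; 1 0.05 -0.019 0 0 0 -1.8; 1 0.05 -0.017 0 0 0 -1.8; 1 0.051 -0.016 0 0 0 -1.8; 1 0.051 -0.014 0 0 0 -1.8; 1 0.051 -0.013 0 0 0 -1.8; 1 0.052 -0.011 0 0 0 -1.8; 1 0.023 -0.049 0.014 0 0 -4.3; 1 0.026 -0.048 0.014 0 0 -4.3; 1 0.03 -0.045 0.014 0 0 -4.3; 1 0.033 -0.043 0.014 0 0 -4.3; 1 0.036 -0.04 0.014 0 0 -4.3; 1 0.039 -0.038 0.014 0 0 -4.3; 1 0.042 -0.035 0.014 0 0 -4.3; 1 0.044 -0.031 0.014 0 0 -4.3",
  "force": 20
}}

```text
time_s: 4.25
tool_pos: [0.4623, 0.0982, 0.2466]
tool_rot: [179.4, 0.1, 65.6]
force: [-0.1, 0.8, -0.2]
grip_width: 0.0867
```

```bash
python3 a.py 2>&1 | grep -E "block|red"; python3 - <<'E'
from h import *
o=get_obs();print(o["tool_pos"],o["tool_rot"],o["qpos"])
plan([(.459,.082,.12,64.5),(.459,.082,.079,64.5,.02)],1)
E
```

```text
block [ 17. 153. 169.] [ 0.4429 -0.1364  0.56  ] 32.1 0.16403716802597046 2 | top only [ 0.4417 -0.1346  0.548 ] 0.08209745585918427
block [ 15. 163.  72.] [0.4601 0.0788 0.9807] 56.2 0.32600051164627075 2 | top only [0.4544 0.0743 0.9902] 0.5194746255874634
block [ 19. 239. 170.] [ 0.337  -0.0949  1.4447] 82.8 0.404613733291626 2 | top only [ 0.3357 -0.0941  1.4396] 0.061317965388298035
block [165.  84. 170.] [ 0.4969 -0.0244  1.7947] 102.8 0.10517719388008118 2 | top only [ 0.4967 -0.0238  1.7888] 0.09240506589412689
red [468 280  13  13 144] [473.88888889 285.91666667] [ 0.43142021 -0.34167473  0.21      ]
red [240 147  11   9  65] [244.76923077 151.26153846] [ 0.42850198 -0.34722796  0.21      ]
[0.46271634 0.09645036 0.24662826] [1.79498709e+02 6.82282881e-02 6.54451854e+01] [ 2.85395583e+01 -4.26066094e-01 -4.30756135e+01  1.09866092e+02
  8.30134590e-02  7.00990933e+01 -3.91186813e+01]
1 -0.0048 0.0005 0.0422 0.2 0 0.3; 1 -0.0049 0.0007 0.0422 0.2 0 0.3; 1 -0.0048 0.0008 0.0423 0.1 0.1 0.3; 1 -0 0 0.0137 0 -0 0; 1 -0 0 0.0136 0 -0 0; 1 -0.0001 0 0.0137 0 -0 0
6 rows end [0.459 0.082 0.079]
```

>>> {"method": "carry_out", "body": {
  "increments": "1 -0.005 0.001 0.042 0.2 0 0.3; 1 -0.005 0.001 0.042 0.2 0 0.3; 1 -0.005 0.001 0.03 0.1 0 0.3; 1 0 0 0 0 0 0; 1 0 0 0 0 0 0"
}}

```text
time_s: 5.72
tool_pos: [0.4617, 0.0813, 0.132]
tool_rot: [179.8, -0.1, 64.5]
force: [0.2, 0.5, 0.5]
grip_width: 0.0872
```

```bash
python3 - <<'E'
from h import *
o=get_obs();print(o["tool_pos"],o["tool_rot"])
plan([(.459,.082,.08,64.5,.02)],1)
p=read_camera("scene"); a=p["img"][130:330,230:430]; cv2.imwrite("pics/s1.png",cv2.resize(a,None,fx=3,fy=3,interpolation=cv2.INTER_CUBIC))
E
```

```text
[0.46168569 0.08130866 0.13203015] [ 1.79770297e+02 -7.62013442e-02  6.45273131e+01]
1 -0.0002 -0.001 0.0173 0.1 -0 0; 1 -0.0002 -0.0009 0.0174 0.1 -0 0; 1 -0.0002 -0.0009 0.0173 0 -0.1 0
3 rows end [0.459 0.082 0.08 ]
```

View pics/s1.png

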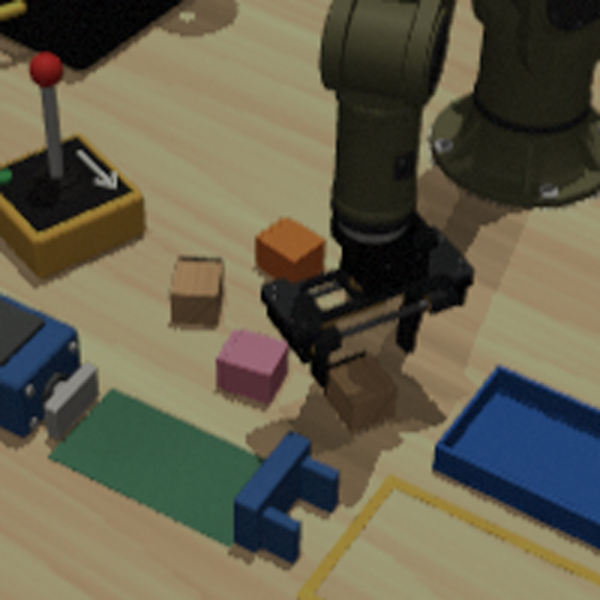

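The open fingers are above block A (about (360,385) in the crop), one on each side, and clear of the pink one. Now I'll descend and grip.

>>> {"method": "carry_out", "body": {
  "increments": "1 0 -0.001 0.018 0.1 0 0; 1 0 -0.001 0.018 0.1 0 0; 1 0 -0.001 0.015 0 0 0; 1 0 0 0 0 0 0; 0 0 0 0 0 0 0; 0 0 0 0 0 0 0; 0 0 0 0 0 0 0; 0 0 0 0 0 0 0; 0 0 0 0 0 0 0; 0 0 0 0 0 0 0",
  "force": 25
}}

```text
time_s: 7.02
tool_pos: [0.461, 0.0831, 0.0802]
tool_rot: [179.7, -0.2, 64.5]
force: [-0.0, -1.2, -0.6]
grip_width: 0.0501
```

```bash
python3 - <<'E'
from h import *
p=read_camera("top")
c=[w(p,u,v,0)[:2] for u,v in((301.4,205),(371.9,198.9),(375.8,234.7),(304.7,240.8))]
c=np.array(c);print(np.round(c,4),c.mean(0))
for i in range(4): d=c[(i+1)%4]-c[i]; print(np.linalg.norm(d),np.degrees(np.arctan2(d[1],d[0])))
cv2.imwrite("pics/t2.png",p["img"])
# check scene overlay of press model
s=read_camera("scene");im=s["img"].copy()
psi=np.radians(5.3);M=np.array([[np.cos(psi),-np.sin(psi)],[np.sin(psi),np.cos(psi)]])
for x0 in((.635,-.0205),):
  for a in (p,s):
    im=cv2.resize(a["img"],None,fx=4,fy=4)
    for Lx,y0,y1,z in((.11,-.105,.105,0),(.1,.105,.105,.065),(.07,-.105,-.12,.047),(.1,-.135,-.295,.075)):
      q=np.array([[-Lx/2,y0],[Lx/2,y0],[Lx/2,y1],[-Lx/2,y1]])@M.T+x0
      q=proj(a,np.c_[q,np.full(4,z)])
      cv2.polylines(im,[np.round((q+.5)*4-.5).astype(int)],True,(0,0,255),1)
    u,v=proj(a,np.array([.635,-.05,.03]))[0]
    cv2.imwrite(f"pics/ov_{a['shot']}.png",im[int(v*4)-220:int(v*4)+220,int(u*4)-330:int(u*4)+330]);print(a["shot"])
E
```

```text
[[ 0.6773  0.0865]
 [ 0.6965 -0.121 ]
 [ 0.5896 -0.1314]
 [ 0.5706  0.0752]] [ 0.63347924 -0.02268827]
0.20842645305593108 -84.71727433334536
0.10739910817263715 -174.46758886449706
0.20741476891848806 95.26573712012467
0.10734678770529406 6.072542972181609
8
9
```

View pics/ov_8.png

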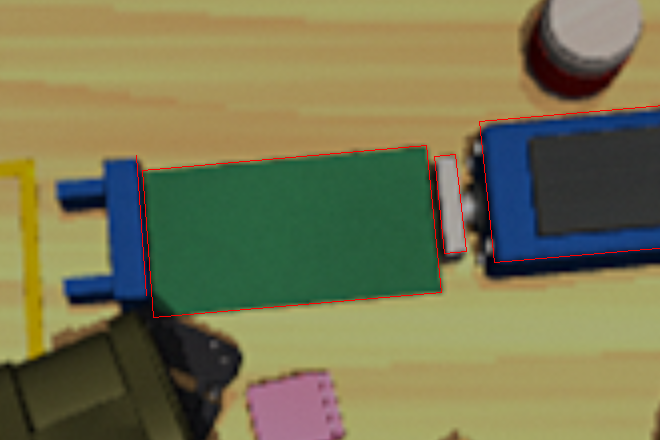

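View pics/ov_9.png

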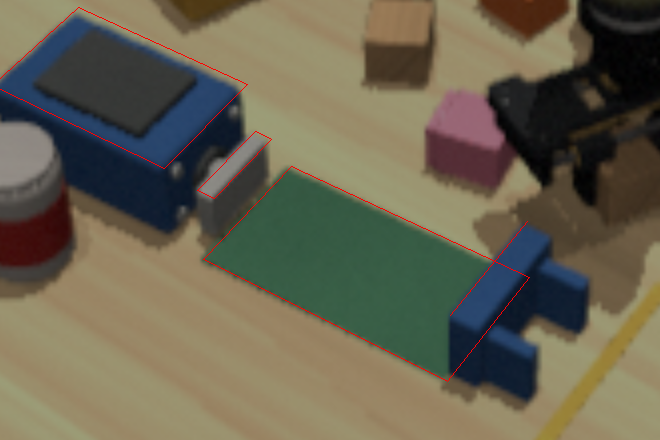

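```bash
python3 - <<'E'
from h import *
plan([(.461,.083,.17,64.5),(.6287,.0472,.17,95.3),(.6287,.0472,.17,95.3)],0)
E
```

```text
0 0.0001 0.0002 -0.0449 0.2 -0.1 0; 0 0 0.0001 -0.0449 0.1 -0.1 0; 0 0.0099 0.0417 -0 0 0 -7.7; 0 0.0043 0.0427 -0 0 0 -7.7; 0 -0.0015 0.0428 -0 0 0 -7.7; 0 -0.0072 0.0423 -0 0 0 -7.7; 0 0 0 -0 -0 0 0
7 rows end [0.629 0.047 0.17 ]
```

>>> {"method": "carry_out", "body": {
  "increments": "0 0 0 -0.045 0.2 0 0; 0 0 0 -0.045 0.1 0 0; 0 0.01 0.042 0 0 0 -7.7; 0 0.004 0.043 0 0 0 -7.7; 0 -0.002 0.043 0 0 0 -7.7; 0 -0.007 0.042 0 0 0 -7.7; 0 0 0 0 0 0 0; 0 0 0 0 0 0 0"
}}

```text
time_s: 8.12
tool_pos: [0.6315, 0.0456, 0.1716]
tool_rot: [-179.9, 0.0, 96.3]
force: [0.0, -0.6, -1.1]
grip_width: 0.0497
```

```bash
python3 - <<'E'
from h import *
o=get_obs();print(o["tool_pos"],o["tool_rot"],o["force"],o["qpos"])
plan([(.6287,.0472,.17,95.3),(.6287,.0472,.095,95.3,.04),(.6287,.0472,.0815,95.3,.01)],0)
p=read_camera("scene"); a=p["img"][130:330,230:430]; cv2.imwrite("pics/s3.png",cv2.resize(a,None,fx=3,fy=3,interpolation=cv2.INTER_CUBIC))
E
```

```text
[0.63145231 0.04556379 0.17158422] [-1.79908120e+02  8.75200834e-03  9.62651044e+01] [ 0.00332883 -0.5551609  -1.14103708] [ 26.5717645   27.06481255 -42.63033905  92.58999734  19.39740283
  68.08809894 -14.02089934]
0 0.0019 -0.0026 0.0016 -0.1 0 1; 0 0 0 0.0375 0 0 -0; 0 0 0 0.0375 0 0 -0; 0 0 0 0.0067 0 0 -0; 0 0 0 0.0068 0 0 -0
5 rows end [0.629 0.047 0.081]
```

View pics/s3.png

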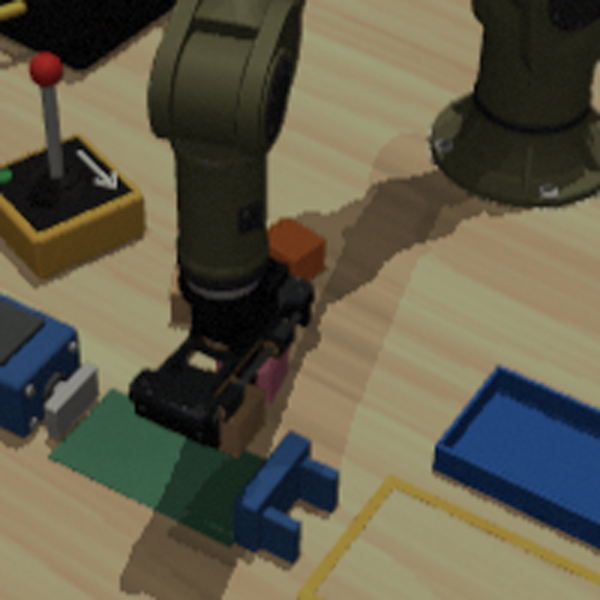

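>>> {"method": "carry_out", "body": {
  "increments": "0 0.002 -0.003 0.002 0 0 1; 0 0 0 0.037 0 0 0; 0 0 0 0.03 0 0 0; 0 0 0 0 0 0 0; 0 0 0 0.007 0 0 0; 0 0 0 0.007 0 0 0; 0 0 0 0.004 0 0 0; 0 0 0 0 0 0 0"
}}

```text
time_s: 9.18
tool_pos: [0.6264, 0.0487, 0.0879]
tool_rot: [179.7, 0.3, 95.2]
force: [0.7, 0.3, -1.4]
grip_width: 0.0499
```

>>> {"method": "carry_out", "body": {
  "increments": "0 0 0.002 0.004 0 0 0; 0 0 0 0.004 0 0 0; 0 0 0 0.003 0 0 0; 0 0 0 0 0 0 0"
}}

```text
time_s: 9.68
tool_pos: [0.6298, 0.0489, 0.0808]
tool_rot: [179.6, 0.4, 95.1]
force: [-0.2, 0.2, -1.5]
grip_width: 0.0503
```

>>> {"method": "carry_out", "body": {
  "increments": "0.8 0 0 0 0 0 0; 0.8 0 0 0 0 0 0; 0.8 0 0 0 0 0 0; 0.8 0 0 0 0 0 0; 1 0 0 -0.02 0 0 0; 1 0 0 -0.04 0 0 0; 1 0 0 -0.05 0 0 0; 1 0 0 0 0 0 0"
}}

```text
time_s: 10.68
tool_pos: [0.6298, 0.0504, 0.1975]
tool_rot: [179.5, 0.3, 95.2]
force: [0.7, 0.8, -0.2]
grip_width: 0.0867
```

```bash
python3 a.py | grep block; python3 - <<'E'
from h import *
plan([(.443,-.1355,.19,33),(.443,-.1355,.13,33)],1)
E
```

```text
block [ 18. 153. 174.] [ 0.4479 -0.141   0.6945] 39.8 1.1041380167007446 2 | top only [ 0.4444 -0.1387  0.6402] 0.45099666714668274
1 -0.0239 -0.0286 0.0003 0 0 8.9; 1 -0.0281 -0.0245 0.0003 0 0 8.9; 1 -0.0315 -0.0199 0.0003 0 0.1 8.9; 1 -0.0342 -0.0147 0.0002 0 0 8.9; 1 -0.0361 -0.0093 0.0002 0.1 0 8.9; 1 -0.0371 -0.0036 0.0003 0 0.1 8.8; 1 -0.0371 0.0021 0.0001 0.1 0 8.9; 1 0 0 0.03 -0 0 -0; 1 0 0.0001 0.03 -0 0 -0
9 rows end [ 0.443 -0.136  0.13 ]
```

>>> {"method": "carry_out", "body": {
  "increments": "1 -0.024 -0.029 0 0 0 8.9; 1 -0.028 -0.025 0 0 0 8.9; 1 -0.032 -0.02 0 0 0 8.9; 1 -0.034 -0.015 0 0 0 8.9; 1 -0.036 -0.009 0 0 0 8.9; 1 -0.037 -0.004 0 0 0 8.9; 1 -0.037 0.002 0 0 0 8.9; 1 0 0 0 0 0 0; 1 0 0 0 0 0 0"
}}

```text
time_s: 12.5
tool_pos: [0.4343, -0.1362, 0.1919]
tool_rot: [179.7, -0.0, 31.0]
force: [0.3, 0.4, -0.3]
grip_width: 0.0868
```

```bash
cat > see.py <<'E'
import sys
from h import *
tag=sys.argv[1]
o=get_obs();print(round(o["time_s"],2),np.round(o["tool_pos"],4),np.round(o["tool_rot"],1),np.round(o["force"],1),np.round(o["qpos"]))
for n,(x,y) in (("top",(250,170)),("scene",(210,140))):
    if n not in sys.argv[2:]: continue
    p=read_camera(n); a=p["img"][y:y+200,x:x+240]; cv2.imwrite(f"pics/{tag}_{n}.png",cv2.resize(a,None,fx=3,fy=3,interpolation=cv2.INTER_CUBIC))
E
python3 see.py s4 top scene;  python3 a.py | grep block; python3 - <<'E'
from h import *
plan([(.443,-.1355,.19,33),(.443,-.1355,.13,33)],1)
E
```

```text
12.5 [ 0.4343 -0.1362  0.1919] [179.7  -0.   31. ] [ 0.3  0.4 -0.3] [ 46.   0. -32. 116.   0.  64. -45.]
block [ 17. 155. 171.] [0.6289 0.0468 1.6932] 97.0 0.22564074397087097 2 | top only [0.6279 0.0481 1.661 ] 0.07931128144264221
block [165.  85. 171.] [ 0.4966 -0.0244  1.8171] 104.1 0.09401613473892212 2 | top only [ 0.4955 -0.0226  1.8118] 0.0904933512210846
block [ 11.  255.   97.5] [ 0.3362 -0.0933  1.5847] 90.8 0.3914673924446106 2 | top only [ 0.3367 -0.0865  1.4456] 0.5170454382896423
block [  1. 250. 106.] [ 0.4426 -0.3803  1.7014] 97.5 0.8213315010070801 1 | top only [ 0.4426 -0.3803  1.7014] 0.8213315010070801
1 0.0086 0.0037 0.0016 0.2 0 -2.1; 1 0 -0.0001 0.06 0 0 -0
2 rows end [ 0.443 -0.135  0.13 ]
```

View pics/s4_top.png

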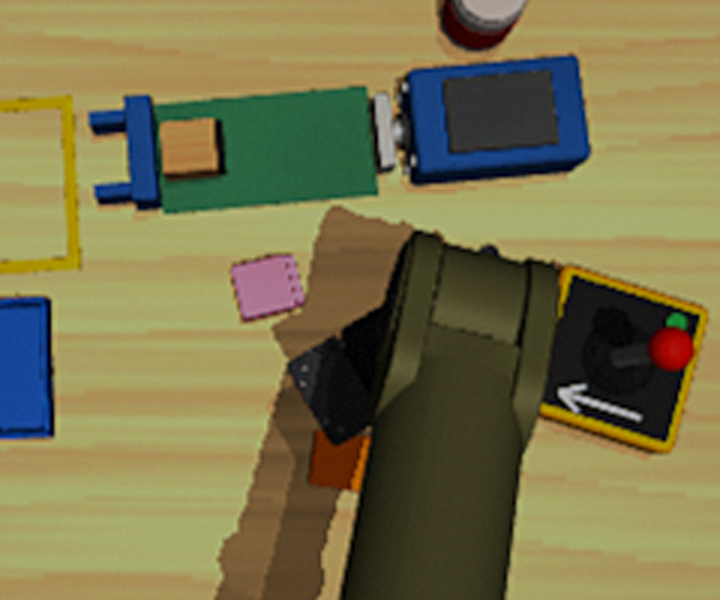

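View pics/s4_scene.png

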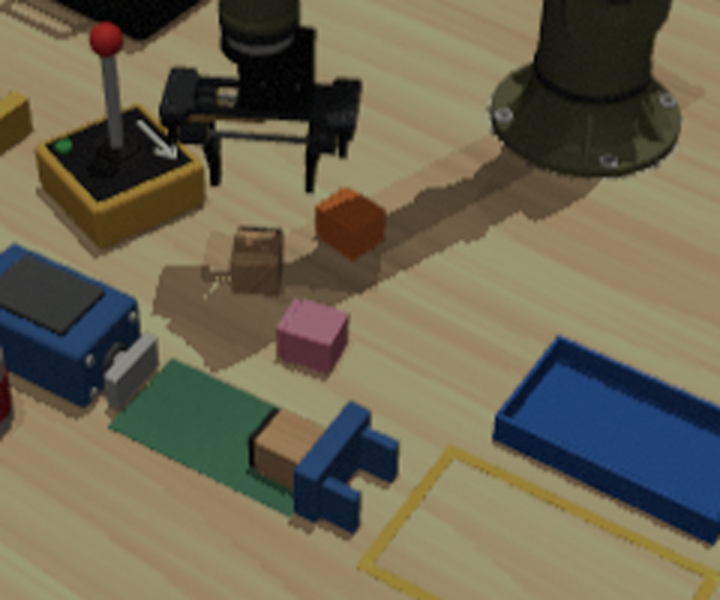

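>>> {"method": "carry_out", "body": {
  "increments": "1 0.008 0.004 0.002 0 0 -2; 1 0 0 0.05 0 0 0; 1 0 0 0.03 0 0 0; 1 0 0 0 0 0 0; 1 0 0 0 0 0 0"
}}

```text
time_s: 14.08
tool_pos: [0.447, -0.1367, 0.1093]
tool_rot: [179.5, -0.2, 33.2]
force: [-0.7, -0.3, 0.2]
grip_width: 0.0872
```

```bash
python3 - <<'E'
from h import *
o=get_obs();print(o["tool_pos"],o["tool_rot"])
plan([(.443,-.1355,.08,33.,.015)],1)
E
python3 see.py s5 scene
```

```text
[ 0.44700433 -0.13669771  0.1092879 ] [179.54862244  -0.19200813  33.23003229]
1 -0.0014 -0.0017 0.0146 0.2 -0.1 0.1; 1 -0.0014 -0.0017 0.0147 0.3 -0.1 0.1
2 rows end [ 0.443 -0.135  0.08 ]
14.07 [ 0.447  -0.1367  0.1093] [179.5  -0.2  33.2] [-0.7 -0.3  0.2] [ 44.   8. -32. 119.   6.  53. -48.]
```

View pics/s5_scene.png

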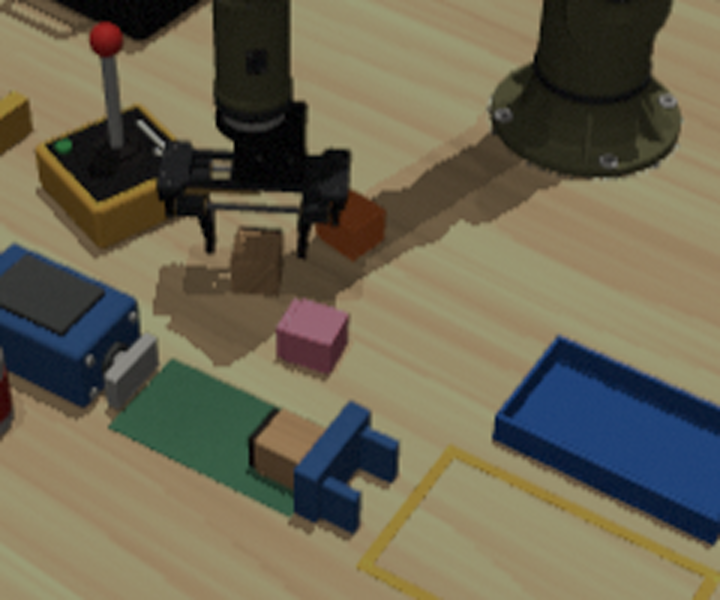

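The fingers are on either side of block B (257,262), clear of the orange and pink ones. Descending and gripping.

>>> {"method": "carry_out", "body": {
  "increments": "1 -0.001 -0.002 0.014 0 0 0; 1 -0.001 -0.002 0.014 0 0 0; 1 0 0 0 0 0 0; 0 0 0 0 0 0 0; 0 0 0 0 0 0 0; 0 0 0 0 0 0 0; 0 0 0 0 0 0 0; 0 0 0 0 0 0 0; 0 0 0 0 0 0 0"
}}

```text
time_s: 15.25
tool_pos: [0.4448, -0.1353, 0.0821]
tool_rot: [179.3, -0.3, 33.2]
force: [-0.1, 0.8, -1.1]
grip_width: 0.0495
```

```bash
python3 - <<'E'
from h import *
o=get_obs();print(o["tool_pos"],o["tool_rot"])
P=np.array([.635+np.sin(np.radians(5.3))*-.004,-.0205+.004]);print(P)
plan([(o["tool_pos"][0],o["tool_pos"][1],.17,33.),(.6345,-.0155,.17,95.3)],0)
E
```

```text
[ 0.44483419 -0.13533482  0.08209742] [179.25978064  -0.32593284  33.21568924]
[ 0.63463052 -0.0165    ]
0 0.0003 0.0006 -0.0439 0.4 -0.2 0.1; 0 0 0.0002 -0.044 0.3 -0.1 0.1; 0 0.0321 0.0004 0 0 -0 -8.9; 0 0.0316 0.0054 0 0 0 -8.9; 0 0.0304 0.0102 0 0 0 -8.9; 0 0.0284 0.0148 0 0 0 -8.9; 0 0.0258 0.019 0 0 0 -8.9; 0 0.0226 0.0227 0.0001 0 0 -8.9; 0 0.0188 0.026 0 0 0 -8.9
9 rows end [ 0.635 -0.016  0.17 ]
```

>>> {"method": "carry_out", "body": {
  "increments": "0 0 0.001 -0.044 0.4 -0.2 0; 0 0 0 -0.044 0.3 -0.1 0; 0 0.032 0 0 0 0 -8.9; 0 0.032 0.005 0 0 0 -8.9; 0 0.03 0.01 0 0 0 -8.9; 0 0.028 0.015 0 0 0 -8.9; 0 0.026 0.019 0 0 0 -8.9; 0 0.023 0.023 0 0 0 -8.9; 0 0.019 0.026 0 0 0 -8.9; 0 0 0 0 0 0 0; 0 0 0 0 0 0 0"
}}

```text
time_s: 16.62
tool_pos: [0.6348, -0.0102, 0.1693]
tool_rot: [-179.7, -0.1, 97.2]
force: [1.3, -0.7, 0.1]
grip_width: 0.0496
```

```bash
python3 see.py s6 scene top; python3 - <<'E'
from h import *
plan([(.6345,-.019,.17,95.3),(.6345,-.019,.1,95.3)],0)
E
```

```text
16.62 [ 0.6348 -0.0102  0.1693] [-1.797e+02 -1.000e-01  9.720e+01] [ 1.3 -0.7  0.1] [ 31.  28. -43.  92.  20.  68.  -8.]
0 -0.0085 -0.0013 -0.0004 -0.3 -0 1.9; 0 -0 0 0.035 -0 -0 -0; 0 -0.0001 0 0.035 -0 -0 -0
3 rows end [ 0.634 -0.019  0.1  ]
```

View pics/s6_scene.png

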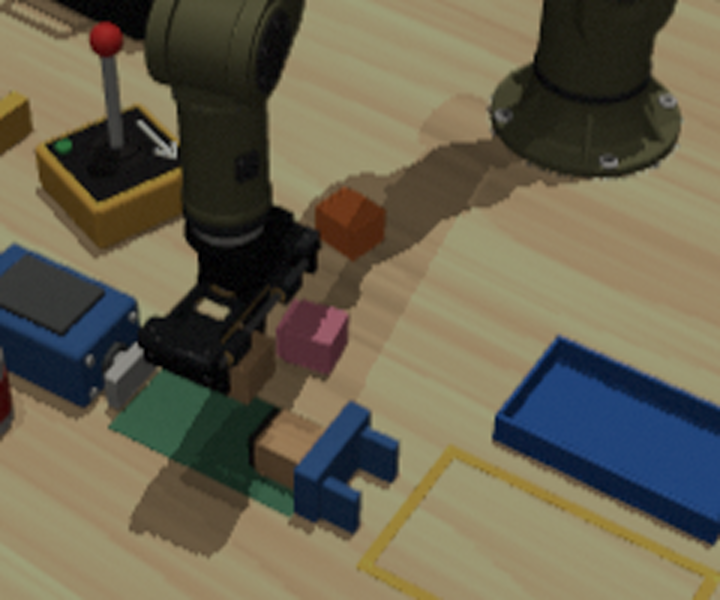

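>>> {"method": "carry_out", "body": {
  "increments": "0 -0.008 -0.001 0 0 0 1.9; 0 0 0 0.035 0 0 0; 0 0 0 0.03 0 0 0; 0 0 0 0 0 0 0; 0 0 0 0 0 0 0"
}}

```text
time_s: 17.35
tool_pos: [0.6342, -0.0254, 0.1061]
tool_rot: [-179.9, 0.3, 94.5]
force: [0.8, 0.8, -0.2]
grip_width: 0.0501
```

```bash
python3 - <<'E'
from h import *
plan([(.6345,-.019,.083,95.3,.006)],0)
E
```

```text
0 0.0016 0.0002 0.0058 -0 0.1 -0.2; 0 0.0016 0.0002 0.0058 -0 0.1 -0.2; 0 0.0016 0.0002 0.0057 -0.1 0 -0.2; 0 0.0016 0.0003 0.0058 -0 0.1 -0.2
4 rows end [ 0.635 -0.019  0.083]
```

>>> {"method": "carry_out", "body": {
  "increments": "0 0.001 0 0.006 0 0.1 -0.2; 0 0.001 0 0.006 0 0.1 -0.2; 0 0.001 0 0.006 0 0 -0.2; 0 0.001 0 0.005 0 0 0; 0 0 0 0 0 0 0"
}}

```text
time_s: 17.98
tool_pos: [0.6352, -0.0213, 0.0844]
tool_rot: [179.9, 0.1, 95.1]
force: [0.3, -0.4, -1.0]
grip_width: 0.0498
```

>>> {"method": "carry_out", "body": {
  "increments": "0 0 0 0.003 0 0 0; 0 0 0 0 0 0 0; 0.8 0 0 0 0 0 0; 0.8 0 0 0 0 0 0; 0.8 0 0 0 0 0 0; 0.8 0 0 0 0 0 0; 1 0 0 -0.02 0 0 0; 1 0 0 -0.04 0 0 0; 1 0 0 -0.05 0 0 0; 1 0 0 -0.06 0 0 0; 1 0 0 -0.05 0 0 0; 1 0 0 0 0 0 0"
}}

```text
time_s: 19.48
tool_pos: [0.6353, -0.0193, 0.3168]
tool_rot: [179.5, 0.2, 95.2]
force: [0.4, 0.1, -0.6]
grip_width: 0.0872
```

```bash
python3 see.py s7 scene top; python3 a.py | grep block
```

```text
19.48 [ 0.6353 -0.0193  0.3168] [179.5   0.2  95.2] [ 0.4  0.1 -0.6] [ 33.  21. -45.  82.  15.  82.  -6.]
block [ 16. 157. 177.] [0.6274 0.0485 1.7175] 98.4 0.4642782211303711 2 | top only [0.6277 0.0488 1.6715] 0.17212837934494019
block [172. 144. 105.] [ 0.4979 -0.025   1.8885] 108.2 0.9659457206726074 2 | top only [ 0.4914 -0.0083  2.9791] 1.73427152633667
block [ 13.   29.  173.5] [ 0.7733 -0.2309 -0.0796] -4.6 0.28302237391471863 1 | top only [ 0.7733 -0.2309 -0.0796] 0.28302237391471863
```

View pics/s7_scene.png

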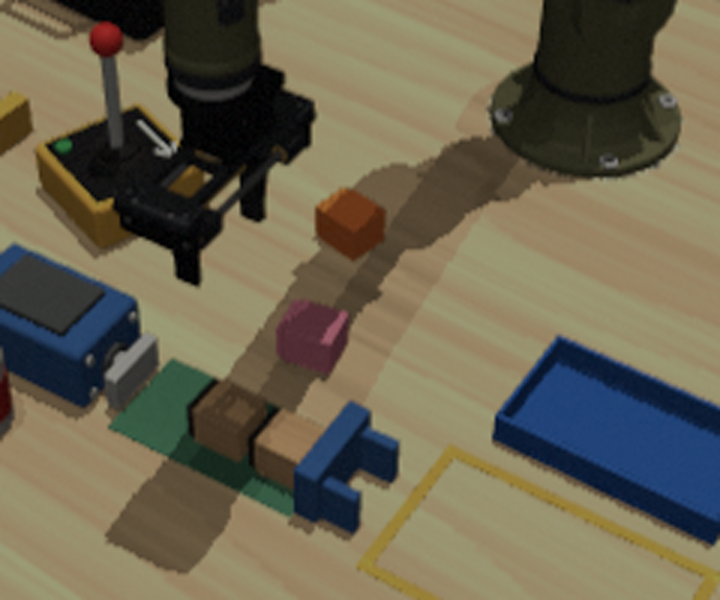

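View pics/s7_top.png

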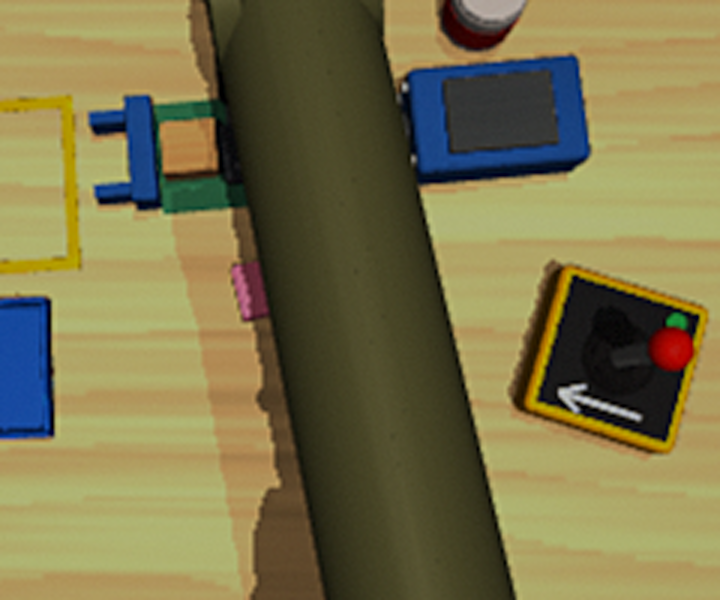

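```bash
python3 - <<'E'
from h import *
plan([(.62,-.1,.35,90),(.411,-.403,.35,72.6),(.411,-.403,.35,72.6)],0)
E
```

```text
0 -0.0391 -0.0103 -0.0199 -0 0.1 2.6; 0 -0.0395 -0.0086 -0.02 -0.1 0 2.6; 0 -0.0433 -0.0298 -0 0 0 2.5; 0 -0.0445 -0.0279 -0 0 0 2.5; 0 -0.0457 -0.026 -0 0 0 2.5; 0 -0.0468 -0.0239 -0 0 0 2.5; 0 -0.0478 -0.0219 -0 0 0 2.5; 0 -0.0488 -0.0198 -0 0 0 2.4; 0 -0.0495 -0.0177 -0 0 0 2.5; 0 -0 0 -0 0 0 -0
10 rows end [ 0.411 -0.403  0.35 ]
```

>>> {"method": "carry_out", "body": {
  "increments": "0 -0.039 -0.01 -0.02 0 0 2.6; 0 -0.04 -0.009 -0.02 0 0 2.6; 0 -0.043 -0.03 0 0 0 2.5; 0 -0.045 -0.028 0 0 0 2.5; 0 -0.046 -0.026 0 0 0 2.5; 0 -0.047 -0.024 0 0 0 2.5; 0 -0.048 -0.022 0 0 0 2.5; 0 -0.049 -0.02 0 0 0 2.5; 0 -0.049 -0.018 0 0 0 2.5; 0 0 0 0 0 0 0; 0 0 0 0 0 0 0"
}}

```text
time_s: 21.75
tool_pos: [0.4017, -0.4134, 0.3522]
tool_rot: [179.8, 0.1, 71.9]
force: [-0.9, 1.6, 1.3]
grip_width: 0.0005
```

```bash
python3 see.py s8 scene top; python3 a.py | grep block; python3 - <<'E'
from h import *
plan([(.411,-.403,.35,72.6),(.411,-.403,.245,72.6,.04)],0)
E
```

```text
21.75 [ 0.4017 -0.4134  0.3522] [1.798e+02 1.000e-01 7.190e+01] [-0.9  1.6  1.3] [ 69.  10. -29.  88.   5.  83.  21.]
block [ 17. 156. 164.] [0.6281 0.0483 1.6795] 96.2 0.28994864225387573 2 | top only [0.6276 0.0489 1.6728] 0.07533618807792664
block [ 17. 156. 164.] [ 0.6335 -0.0228  1.6624] 95.2 0.1323198676109314 2 | top only [ 0.6327 -0.0214  1.6316] 0.07892335951328278
block [ 19. 239. 164.] [ 0.3361 -0.0934  1.4396] 82.5 0.07316707074642181 1 | top only [ 0.3361 -0.0934  1.4396] 0.07316707074642181
block [165.  85. 165.] [ 0.4961 -0.0256  1.8147] 104.0 0.16581884026527405 2 | top only [ 0.4944 -0.0231  1.7688] 0.15650685131549835
0 0.0136 0.006 0.002 0.1 0.2 -0.7; 0 -0 -0 0.035 0 -0 -0; 0 -0.0001 -0 0.035 0 -0 -0; 0 -0 -0 0.035 0 -0 -0
4 rows end [ 0.411 -0.403  0.245]
```

View pics/s8_scene.png

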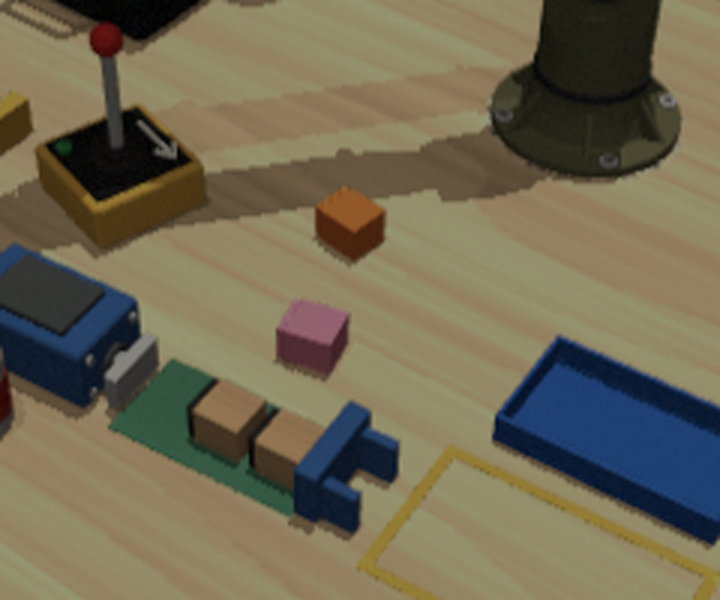

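View pics/s8_top.png

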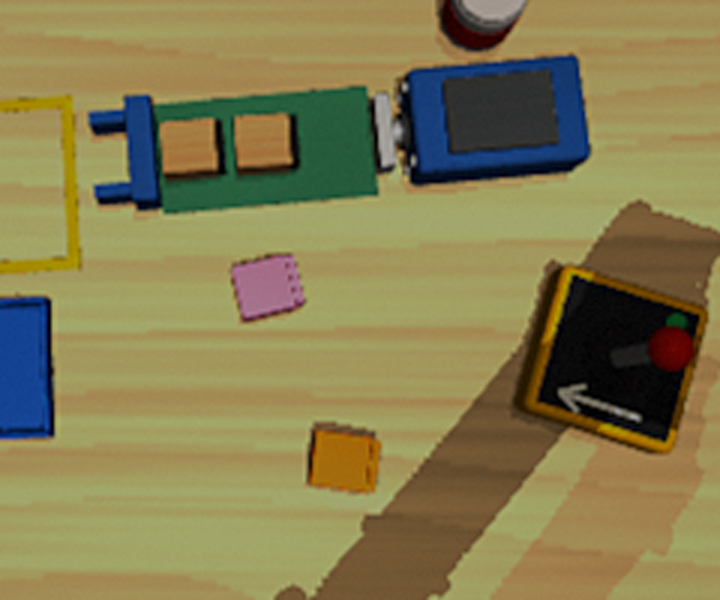

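Both blocks stand straight in the bay, at top crop (190,147) and (265,140), with a gap of about 10 mm between them. Nothing else has moved. Next I'll lower the closed fingers behind the knob.

>>> {"method": "carry_out", "body": {
  "increments": "0 0.013 0.006 0.002 0 0 -0.7; 0 0 0 0.035 0 0 0; 0 0 0 0.035 0 0 0; 0 0 0 0.025 0 0 0; 0 0 0 0 0 0 0; 0 0 0 0 0 0 0"
}}

```text
time_s: 23.45
tool_pos: [0.4161, -0.3993, 0.254]
tool_rot: [179.6, 0.1, 73.0]
force: [0.1, -0.2, 0.4]
grip_width: 0.0004
```

```bash
python3 see.py s9; python3 - <<'E'
from h import *
plan([(.411,-.403,.245,72.6),(.42,-.376,.245,72.6)],0)
p=read_camera("scene"); a=p["img"][110:230,190:310]; cv2.imwrite("pics/s9.png",cv2.resize(a,None,fx=5,fy=5,interpolation=cv2.INTER_CUBIC))
E
```

```text
23.45 [ 0.4161 -0.3993  0.254 ] [1.796e+02 1.000e-01 7.300e+01] [ 0.1 -0.2  0.4] [ 67.  13. -30.  96.   6.  72.  19.]
0 -0.005 -0.0039 0.009 0.4 0.1 0.4; 0 0.0285 0.0005 -0 -0 0 -0
2 rows end [ 0.42  -0.376  0.245]
```

View pics/s9.png

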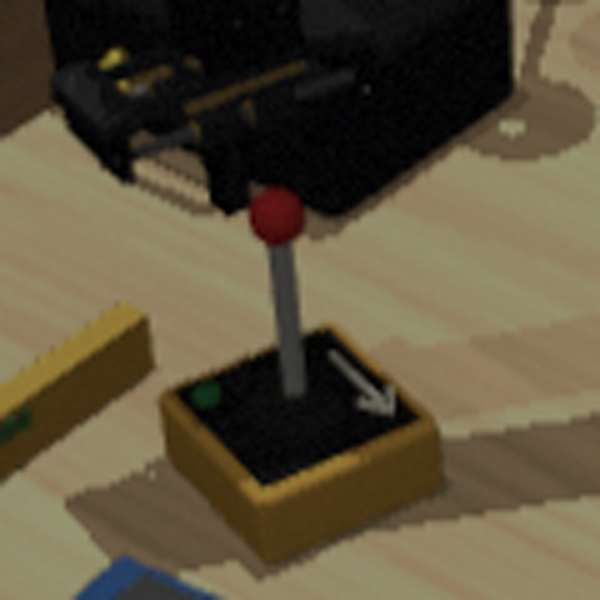

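>>> {"method": "carry_out", "body": {
  "increments": "0 0 -0.003 0.009 0 0 0; 0 0.008 0 0 0 0 0; 0 0.008 0 0 0 0 0; 0 0.008 0 0 0 0 0; 0 0.008 0 0 0 0 0; 0 0.008 0 0 0 0 0; 0 0.008 0 0 0 0 0; 0 0.008 0 0 0 0 0; 0 0 0 0 0 0 0"
}}

```text
time_s: 24.62
tool_pos: [0.4319, -0.3413, 0.2472]
tool_rot: [179.4, 0.3, 73.0]
force: [-0.1, -0.7, 0.5]
grip_width: 0.0007
```

```bash
python3 see.py s10 top scene
```

```text
24.62 [ 0.4319 -0.3413  0.2472] [179.4   0.3  73. ] [-0.1 -0.7  0.5] [ 64.  10. -32. 100.   5.  71.  14.]
```

View pics/s10_scene.png

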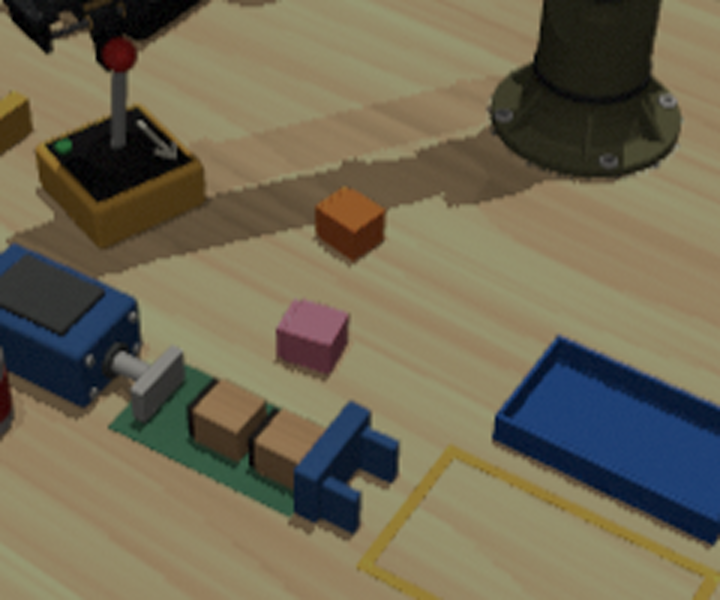

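>>> {"method": "carry_out", "body": {
  "increments": "0 0.005 0 0.001 0 0 0; 0 0.005 0 0.001 0 0 0; 0 0.005 0 0.001 0 0 0; 0 0.005 0 0.001 0 0 0; 0 0.005 0 0.001 0 0 0; 0 0.005 0 0.001 0 0 0; 0 0 0 0 0 0 0"
}}

```text
time_s: 25.6
tool_pos: [0.4406, -0.313, 0.2406]
tool_rot: [179.4, 0.4, 72.9]
force: [0.3, -0.7, 0.1]
grip_width: 0.0003
```

```bash
python3 see.py s11 top scene
```

```text
25.6 [ 0.4406 -0.313   0.2406] [179.4   0.4  72.9] [ 0.3 -0.7  0.1] [ 63.   9. -33. 102.   5.  70.  11.]
```

View pics/s11_scene.png

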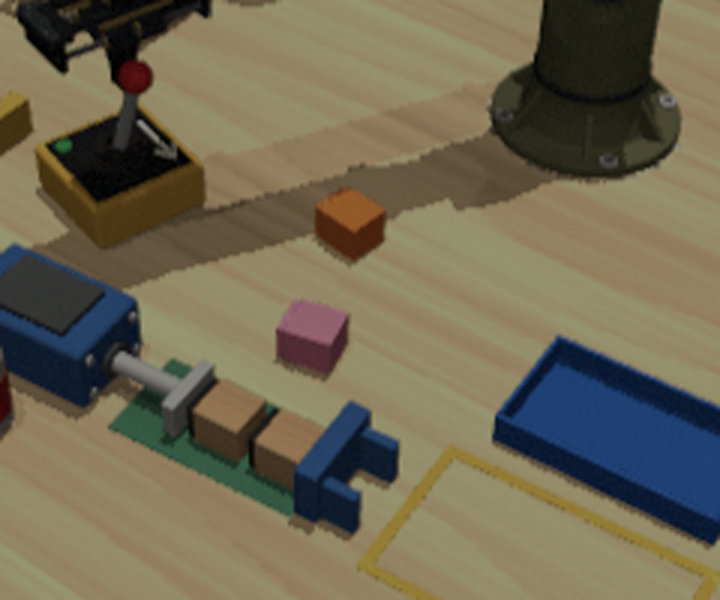

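>>> {"method": "carry_out", "body": {
  "increments": "0 0.003 0 0.001 0 0 0; 0 0.003 0 0.001 0 0 0; 0 0.003 0 0.001 0 0 0; 0 0 0 0 0 0 0"
}}

```text
time_s: 26.2
tool_pos: [0.4429, -0.3056, 0.2378]
tool_rot: [179.3, 0.5, 72.8]
force: [-1.1, -1.1, 0.5]
grip_width: 0.0008
```

>>> {"method": "carry_out", "body": {
  "increments": "0 0.003 0 0.001 0 0 0; 0 0.002 0 0.001 0 0 0; 0 0 0 0 0 0 0"
}}

```text
time_s: 26.58
tool_pos: [0.4442, -0.3015, 0.2359]
tool_rot: [179.3, 0.6, 72.7]
force: [-0.9, -1.1, 0.4]
grip_width: 0.0004
```

```bash
python3 see.py s12 top scene
```

```text
26.57 [ 0.4442 -0.3015  0.2359] [179.3   0.6  72.7] [-0.9 -1.1  0.4] [ 62.   8. -33. 103.   5.  69.  10.]
```

View pics/s12_scene.png

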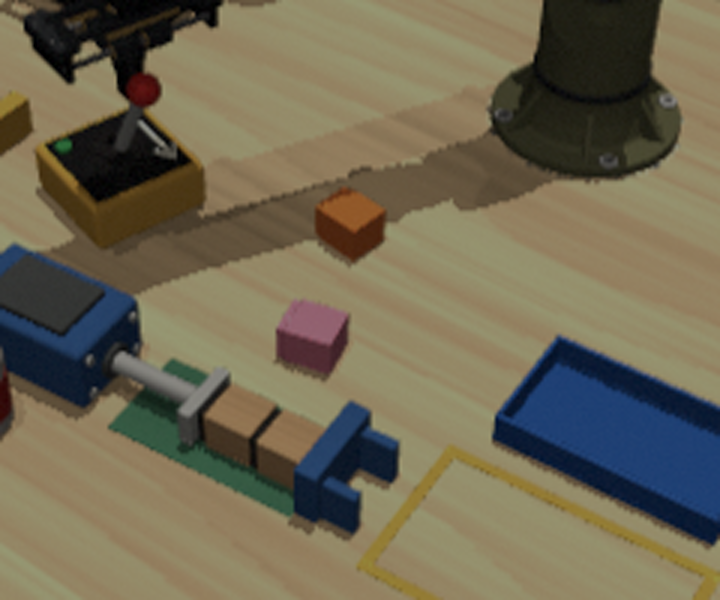

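View pics/s12_top.png

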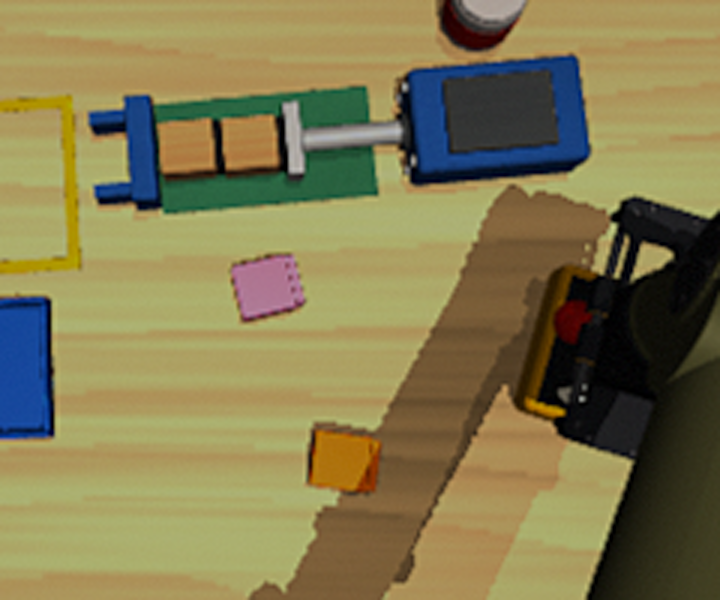

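>>> {"method": "carry_out", "body": {
  "increments": "0 0.002 0 0 0 0 0; 0 0.002 0 0 0 0 0"
}}

```text
time_s: 26.92
tool_pos: [0.4448, -0.299, 0.2356]
tool_rot: [179.3, 0.7, 72.6]
force: [-0.5, -3.5, 0.2]
grip_width: 0.0002
```

>>> {"method": "carry_out", "body": {
  "increments": "0 0.002 0 0 0 0 0; 0 0.002 0 0 0 0 0"
}}

```text
time_s: 27.18
tool_pos: [0.4451, -0.2978, 0.2356]
tool_rot: [179.3, 0.9, 72.5]
force: [-2.1, -7.7, -1.5]
grip_width: 0.0003
```

>>> {"method": "carry_out", "body": {
  "increments": "0 0.002 0 0 0 0 0; 0 0.002 0 0 0 0 0"
}}

```text
time_s: 27.42
tool_pos: [0.445, -0.2975, 0.2356]
tool_rot: [179.2, 1.2, 72.4]
force: [-1.6, -7.5, -0.4]
grip_width: 0.0007
```

>>> {"method": "carry_out", "body": {
  "increments": "0 0.003 0 0 0 0.1 0; 0 0.004 0 0 0 0.2 0; 0 0.005 0 0 0 0.2 0; 0 0.005 0 0 0 0.2 0"
}}

```text
time_s: 27.92
tool_pos: [0.445, -0.2961, 0.2359]
tool_rot: [179.0, 1.8, 71.7]
force: [-2.9, -13.5, -1.3]
grip_width: 0.0003
```

>>> {"method": "carry_out", "body": {
  "increments": "0 0.006 0 0 0 0.3 -0.1; 0 0.006 0 0 0 0.3 -0.1; 0 0.006 0 0 0 0.3 -0.1; 0 0.006 0 0 0 0.3 -0.1"
}}

```text
time_s: 28.42
tool_pos: [0.4448, -0.2949, 0.2362]
tool_rot: [178.6, 2.5, 71.2]
force: [-3.5, -14.5, -3.3]
grip_width: 0.0005
```

```bash
python3 see.py s13 top scene
```

```text
28.43 [ 0.4448 -0.2949  0.2362] [178.6   2.5  71.2] [ -3.5 -14.5  -3.3] [ 61.   7. -34. 104.   7.  68.   6.]
```

View pics/s13_scene.png

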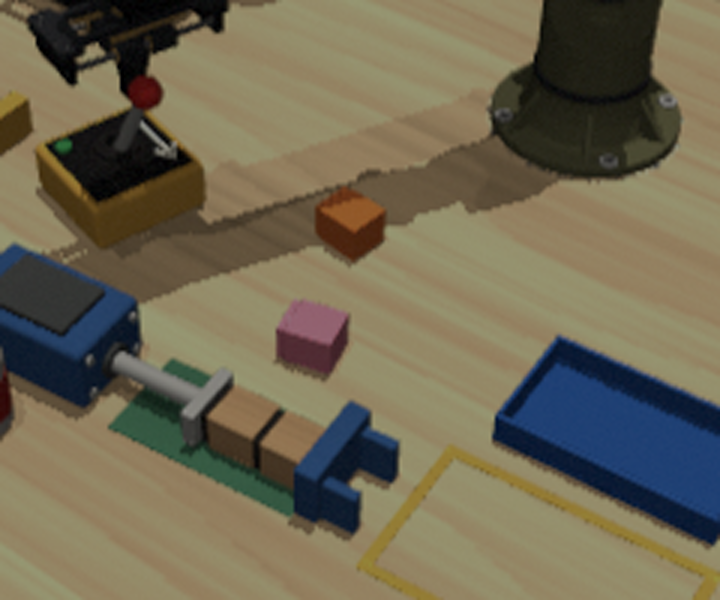

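>>> {"method": "carry_out", "body": {
  "increments": "0 0.008 0 0 0 0.7 -0.3; 0 0.009 0 0 0 0.7 -0.3; 0 0.009 0 0 0 0.7 -0.3; 0 0.009 0 0 0 0.7 -0.3"
}}

```text
time_s: 29.02
tool_pos: [0.4443, -0.2942, 0.2366]
tool_rot: [178.2, 2.4, 71.0]
force: [-3.7, -21.1, -2.0]
grip_width: 0.0006
```

```bash
python3 see.py s14 top;python3 see.py s14 
```

```text
29.02 [ 0.4443 -0.2942  0.2366] [178.2   2.4  71. ] [ -3.7 -21.1  -2. ] [ 61.   7. -34. 105.   6.  68.   6.]
29.07 [ 0.4443 -0.2942  0.2366] [178.2   2.4  71. ] [ -4.5 -21.3  -3.3] [ 61.   7. -34. 105.   6.  68.   6.]
```

```bash
python3 - <<'E'
from h import *
for i in range(56):
    p=read_camera("scene"); o=get_obs()
    if i%8==0: print(round(o["time_s"],2),np.round(o["force"],1),np.round(o["tool_pos"],4))
print(round(o["time_s"],2),np.round(o["force"],1))
E
python3 see.py s15 top scene
```

```text
29.12 [ -4.3 -20.4  -1.6] [ 0.4443 -0.2942  0.2366]
29.52 [ -3.3 -19.9  -1.9] [ 0.4443 -0.2942  0.2366]
29.93 [ -4.  -20.2  -2.7] [ 0.4443 -0.2942  0.2366]
30.32 [ -4.4 -20.7  -2.5] [ 0.4443 -0.2942  0.2366]
30.73 [ -3.6 -21.2  -2.6] [ 0.4443 -0.2942  0.2366]
31.12 [ -4.2 -20.4  -2.9] [ 0.4443 -0.2942  0.2366]
31.52 [ -4.7 -20.7  -3.2] [ 0.4443 -0.2942  0.2366]
31.88 [ -4.3 -20.1  -3.3]
31.88 [ 0.4443 -0.2942  0.2366] [178.2   2.4  71. ] [ -4.3 -20.1  -3.3] [ 61.   7. -34. 105.   6.  68.   6.]
```

View pics/s15_top.png

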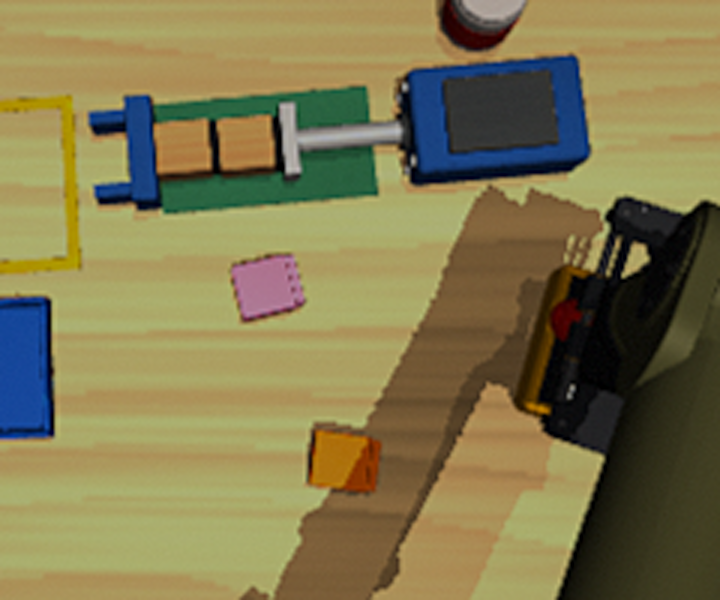

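The row is tight against the fence. The tool force stayed at a steady 20.5 N, about 14 N at the ram, for about 3 s. Now I'll back off.

>>> {"method": "carry_out", "body": {
  "increments": "0 -0.006 0 -0.001 0 0 0; 0 -0.01 0 -0.001 0 0 0; 0 -0.01 0 -0.001 0 0 0; 0 -0.01 0 -0.001 0 0 0; 0 -0.01 0 -0.001 0 0 0; 0 -0.01 0 -0.001 0 0 0; 0 -0.01 0 -0.001 0 0 0; 0 -0.01 0 -0.001 0 0 0; 0 -0.01 0 -0.001 0 0 0; 0 -0.012 0 0 0 0 0; 0 -0.015 0 0 0 0 0; 0 -0.015 0 0 0 0 0; 0 0 0 0 0 0 0; 0 0 0 0 0 0 0"
}}

```text
time_s: 33.72
tool_pos: [0.401, -0.4192, 0.2501]
tool_rot: [178.3, 2.0, 71.1]
force: [0.5, 0.1, 0.6]
grip_width: 0.0004
```

```bash
python3 see.py s16 top scene; python3 a.py | grep -E "block|red"
```

```text
33.73 [ 0.401  -0.4192  0.2501] [178.3   2.   71.1] [0.5 0.1 0.6] [ 68.  12. -28.  98.   7.  70.  19.]
block [165.  84. 167.] [ 0.4973 -0.0233  1.7888] 102.5 0.09996690601110458 2 | top only [ 0.4962 -0.0223  1.8359] 0.06385542452335358
block [ 17. 157. 167.] [0.629  0.0533 1.7   ] 97.4 0.3202033042907715 2 | top only [0.6287 0.0546 1.7053] 0.09444103389978409
block [ 17. 156. 167.] [ 0.6321 -0.0065  1.6845] 96.5 0.2241932451725006 2 | top only [ 0.6313 -0.005   1.6587] 0.06370192021131516
block [ 19. 238. 167.] [ 0.3362 -0.0943  1.3811] 79.1 0.1173887699842453 2 | top only [ 0.3358 -0.0927  1.3976] 0.0675223246216774
red [472 282   8   9  57] [475.38596491 285.59649123] [ 0.43220241 -0.34523816  0.21      ]
```

View pics/s16_top.png

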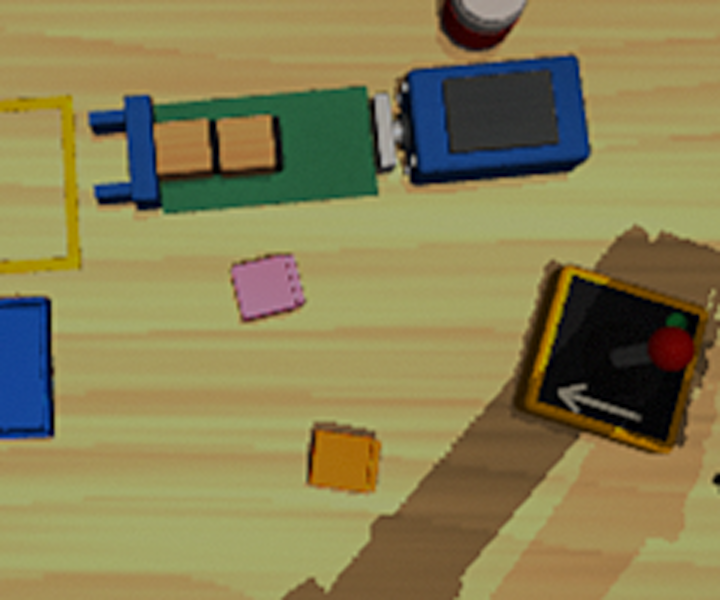

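View pics/s16_scene.png

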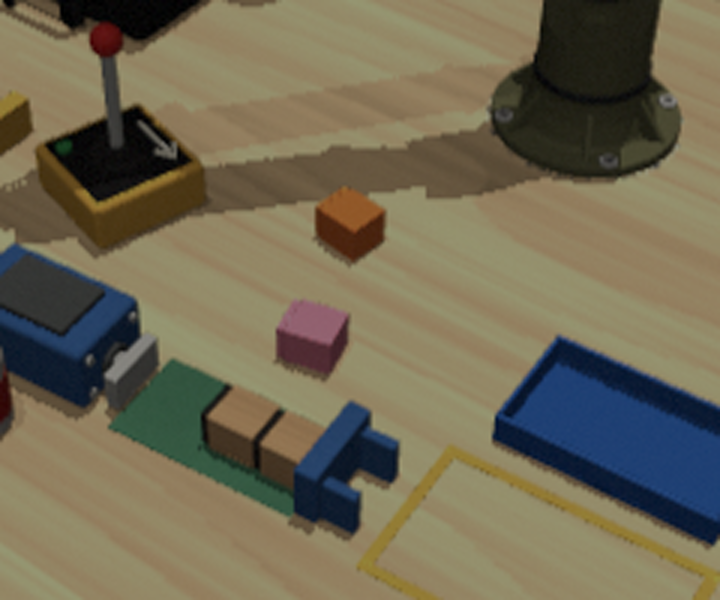

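```bash
python3 - <<'E'
from h import *
plan([(.401,-.4192,.35,73),(.62,-.1,.30,90),(.6325,-.006,.2,95.5)],1)
E
```

```text
1 -0.0016 0.0015 -0.0499 0.8 1 -0.9; 1 -0.0007 0.0008 -0.0498 0.8 1 -1; 1 0.0528 0.0166 0.0071 0 0 -2.4; 1 0.052 0.0188 0.0071 0 0 -2.4; 1 0.0512 0.0209 0.0071 0 0 -2.4; 1 0.0503 0.0231 0.0071 0 0 -2.4; 1 0.0492 0.0252 0.0071 0 0 -2.5; 1 0.0481 0.0273 0.0071 0 0 -2.4; 1 0.0469 0.0292 0.0072 0 0.1 -2.5; 1 0.0313 0.0042 0.0334 0 -0 -1.8; 1 0.0312 0.0051 0.0333 0 -0 -1.8; 1 0.031 0.0061 0.0334 0 -0 -1.9
12 rows end [ 0.633 -0.006  0.2  ]
```

>>> {"method": "carry_out", "body": {
  "increments": "1 -0.002 0.001 -0.05 0.8 1 -0.9; 1 -0.001 0.001 -0.05 0.8 1 -1; 1 0.053 0.017 0.004 0 0 -2.4; 1 0.052 0.019 0.004 0 0 -2.4; 1 0.051 0.021 0.007 0 0 -2.4; 1 0.05 0.023 0.007 0 0 -2.4; 1 0.049 0.025 0.007 0 0 -2.5; 1 0.048 0.027 0.01 0 0 -2.4; 1 0.047 0.029 0.01 0 0 -2.5; 1 0.031 0.004 0.033 0 0 -1.8; 1 0.031 0.005 0.033 0 0 -1.8; 1 0.031 0.006 0.033 0 0 -1.9; 1 0 0 0 0 0 0; 1 0 0 0 0 0 0"
}}

```text
time_s: 36.42
tool_pos: [0.6382, 0.0019, 0.2019]
tool_rot: [179.7, 0.0, 95.9]
force: [-0.4, -0.5, -0.3]
grip_width: 0.087
```

```bash
python3 see.py s17 scene; python3 - <<'E'
from h import *
plan([(.6325,-.006,.19,95.5),(.6325,-.006,.11,95.5,.04)],1)
E
```

```text
36.42 [0.6382 0.0019 0.2019] [179.7   0.   95.9] [-0.4 -0.5 -0.3] [ 31.  26. -44.  90.  19.  71. -10.]
1 -0.0075 -0.0063 0.0119 0.3 0 0.4; 1 0 0 0.04 -0 0 -0; 1 0 0 0.04 -0 0 -0
3 rows end [ 0.632 -0.006  0.11 ]
```

>>> {"method": "carry_out", "body": {
  "increments": "1 -0.007 -0.006 0.012 0.3 0 0.4; 1 0 0 0.04 0 0 0; 1 0 0 0.032 0 0 0; 1 0 0 0 0 0 0; 1 0 0 0 0 0 0"
}}

```text
time_s: 37.1
tool_pos: [0.6344, -0.015, 0.1191]
tool_rot: [179.7, 0.3, 94.7]
force: [-0.1, 0.2, 0.4]
grip_width: 0.0867
```

```bash
python3 see.py s18 scene; python3 - <<'E'
from h import *
plan([(.6325,-.006,.081,95.5,.015)],1)
E
```

```text
37.1 [ 0.6344 -0.015   0.1191] [179.7   0.3  94.7] [-0.1  0.2  0.4] [ 31.  30. -41.  95.  22.  63. -12.]
1 0.0032 -0.0004 0.0127 0.1 0.1 -0.3; 1 0.0031 -0.0004 0.0126 0.1 0.1 -0.2; 1 0.0032 -0.0003 0.0127 0.1 0.2 -0.3
3 rows end [ 0.632 -0.006  0.081]
```

View pics/s18_scene.png

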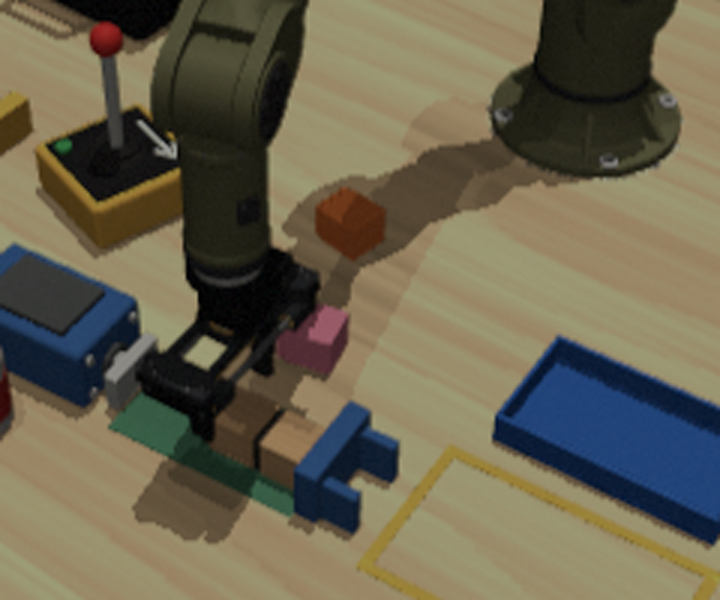

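>>> {"method": "carry_out", "body": {
  "increments": "1 0.003 0 0.012 0 0.1 -0.3; 1 0.003 0 0.012 0 0.1 -0.3; 1 0.002 0 0.01 0 0 -0.2; 1 0 0 0 0 0 0; 0 0 0 0.002 0 0 0; 0 0 0 0 0 0 0; 0 0 0 0 0 0 0; 0 0 0 0 0 0 0; 0 0 0 0 0 0 0; 0 0 0 0 0 0 0"
}}

```text
time_s: 38.4
tool_pos: [0.6354, -0.0066, 0.0834]
tool_rot: [179.5, 0.2, 95.6]
force: [0.6, 1.1, -0.8]
grip_width: 0.0497
```

```bash
python3 - <<'E'
from h import *
o=get_obs();p=o["tool_pos"]; print(p,o["tool_rot"],o["grip_width"])
plan([(p[0],p[1],.17,95.5),(.412,.345,.17,93.4),(.412,.345,.17,93.4)],0,maxs=.05)
E
```

```text
[ 0.63538171 -0.00664223  0.08342861] [179.47488981   0.20694734  95.58807848] 0.0496701705134841
0 -0.0002 0.0004 -0.0433 0.3 0.1 0; 0 -0 0.0002 -0.0433 0.2 0.1 0.1; 0 0.0413 -0.021 -0 0 0 0.2; 0 0.0412 -0.0211 -0 0 0 0.2; 0 0.0411 -0.0213 -0 0 0 0.2; 0 0.041 -0.0214 -0 0 0 0.2; 0 0.041 -0.0215 -0 0 0 0.3; 0 0.0408 -0.0218 -0 0 0 0.2; 0 0.0408 -0.0219 -0 0 0 0.3; 0 0.0407 -0.0221 -0 0 0 0.2; 0 0.0405 -0.0222 -0.0001 0 0 0.3; 0 0 -0 0 0 0 -0
12 rows end [0.412 0.345 0.17 ]
```

>>> {"method": "carry_out", "body": {
  "increments": "0 0 0 -0.043 0.3 0.1 0; 0 0 0 -0.043 0.2 0.1 0.1; 0 0.041 -0.021 0 0 0 0.2; 0 0.041 -0.021 0 0 0 0.2; 0 0.041 -0.021 0 0 0 0.2; 0 0.041 -0.021 0 0 0 0.2; 0 0.041 -0.022 0 0 0 0.3; 0 0.041 -0.022 0 0 0 0.2; 0 0.041 -0.022 0 0 0 0.3; 0 0.035 -0.019 0 0 0 0.2; 0 0.025 -0.013 0 0 0 0.2; 0 0 0 0 0 0 0; 0 0 0 0 0 0 0",
  "force": 35
}}

```text
time_s: 40.02
tool_pos: [0.4196, 0.3334, 0.1719]
tool_rot: [179.8, 0.1, 93.3]
force: [0.2, -0.4, -1.0]
grip_width: 0.0497
```

```bash
sed -i 's/"scene",(210,140)/"scene",(290,170)/' see.py; python3 see.py s19 scene; python3 - <<'E'
from h import *
plan([(.412,.345,.17,93.4),(.412,.345,.12,93.4,.02)],0)
E
```

```text
40.02 [0.4196 0.3334 0.1719] [1.798e+02 1.000e-01 9.330e+01] [ 0.2 -0.4 -1. ] [  7.  17. -55. 106.  16.  64. -50.]
0 0.0119 -0.0069 0.0019 0.2 0 -0.1; 0 0 0 0.0167 0 0 -0; 0 0 0 0.0167 0 0 -0; 0 0.0001 0 0.0166 0 0 -0
4 rows end [0.412 0.345 0.12 ]
```

View pics/s19_scene.png

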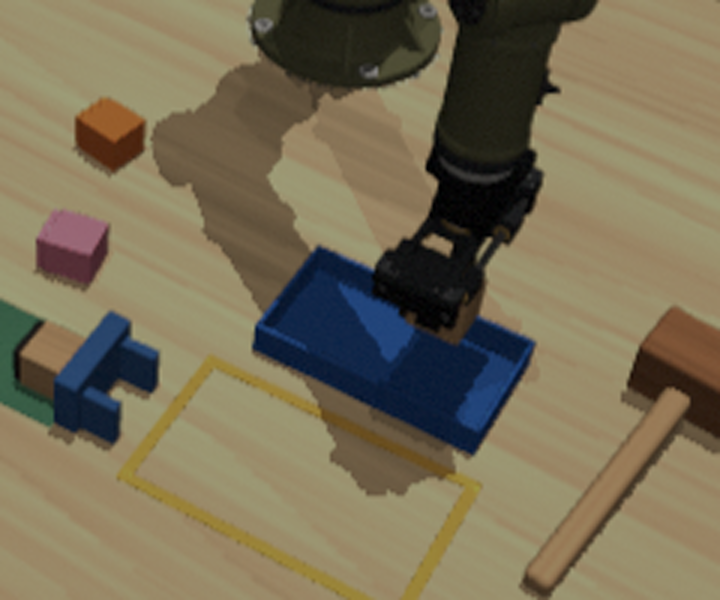

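>>> {"method": "carry_out", "body": {
  "increments": "0 0.01 -0.006 0.002 0.2 0 0; 0 0 0 0.016 0 0 0; 0 0 0 0.016 0 0 0; 0 0 0 0.016 0 0 0; 0 0 0 0 0 0 0; 0 0 0 0 0 0 0"
}}

```text
time_s: 40.83
tool_pos: [0.4139, 0.3404, 0.1166]
tool_rot: [-179.9, 0.2, 93.0]
force: [-0.0, -0.0, -0.6]
grip_width: 0.0498
```

```bash
python3 see.py s20; python3 - <<'E'
from h import *
plan([(.412,.345,.0895,93.4,.007)],0)
E
```

```text
40.83 [0.4139 0.3404 0.1166] [-179.9    0.2   93. ] [-0.  -0.  -0.6] [  3.  22. -52. 109.  20.  59. -55.]
0 0.0012 -0.0004 0.0068 -0 0 -0.1; 0 0.0012 -0.0004 0.0067 -0 0.1 -0.1; 0 0.0012 -0.0004 0.0068 -0.1 0 -0.1; 0 0.0011 -0.0004 0.0068 -0 0.1 -0.1
4 rows end [0.412 0.345 0.089]
```

>>> {"method": "carry_out", "body": {
  "increments": "0 0.001 0 0.007 0 0 -0.1; 0 0.001 0 0.007 0 0 -0.1; 0 0.001 0 0.007 0 0 -0.1; 0 0 0 0.005 0 0 0; 0 0 0 0.002 0 0 0; 0 0 0 0 0 0 0"
}}

```text
time_s: 41.58
tool_pos: [0.4144, 0.3442, 0.0886]
tool_rot: [-180.0, 0.2, 93.3]
force: [0.1, 0.9, -1.1]
grip_width: 0.0495
```

>>> {"method": "carry_out", "body": {
  "increments": "0 0 0 0.001 0 0 0; 0.75 0 0 0 0 0 0; 0.75 0 0 0 0 0 0; 0.75 0 0 0 0 0 0; 0.75 0 0 0 0 0 0; 0.75 0 0 -0.02 0 0 0; 0.75 0 0 -0.04 0 0 0; 1 0 0 -0.05 0 0 0; 1 0 0 0 0 0 0; 1 0 0 0 0 0 0"
}}

```text
time_s: 42.82
tool_pos: [0.4145, 0.3456, 0.2056]
tool_rot: [179.9, 0.1, 93.4]
force: [0.6, -0.2, 0.2]
grip_width: 0.0841
```

```bash
python3 see.py s21 scene; python3 a.py | grep -E "block|tray"; python3 - <<'E'
from h import *
plan([(.6275,.0535,.2,95.5)],1,maxs=.05)
E
```

```text
42.83 [0.4145 0.3456 0.2056] [1.799e+02 1.000e-01 9.340e+01] [ 0.6 -0.2  0.2] [  7.  16. -56. 104.  14.  68. -50.]
block [ 19. 239. 177.] [ 0.3363 -0.095   1.4245] 81.6 0.1317257136106491 2 | top only [ 0.3355 -0.094   1.4159] 0.07953163236379623
block [ 15. 164.  72.] [0.4113 0.3418 1.612 ] 92.4 0.15781806409358978 2 | top only [0.4118 0.3382 1.6063] 0.19072481989860535
block [165.  84. 177.] [ 0.4971 -0.0242  1.8021] 103.3 0.10403219610452652 2 | top only [ 0.4954 -0.0233  1.8278] 0.08924278616905212
block [ 17. 156. 176.] [0.6282 0.0528 1.6826] 96.4 0.3093031048774719 2 | top only [0.6273 0.0539 1.6619] 0.07268856465816498
block [23. 74. 29.] [ 0.4535 -0.3898 -0.4894] -28.0 0.8112694025039673 1 | top only [ 0.4535 -0.3898 -0.4894] 0.8112694025039673
tray [0.4136 0.294  0.0543] 3.1 0.3773856461048126
tray [0.4161 0.2936 0.06  ] 3.4 0.2230408638715744
1 -0.038 0.0244 0.0008 0 0 -0.3; 1 -0.0382 0.0242 0.0008 0 0 -0.3; 1 -0.0383 0.024 0.0007 0 0 -0.3; 1 -0.0384 0.0238 0.0008 0 0 -0.2; 1 -0.0385 0.0237 0.0007 0 0 -0.3; 1 -0.0387 0.0235 0.0008 0 0 -0.2; 1 -0.0387 0.0233 0.0007 0 0 -0.3; 1 -0.0389 0.0232 0.0008 0.1 0.1 -0.2
8 rows end [0.628 0.053 0.2  ]
```

View pics/s21_scene.png

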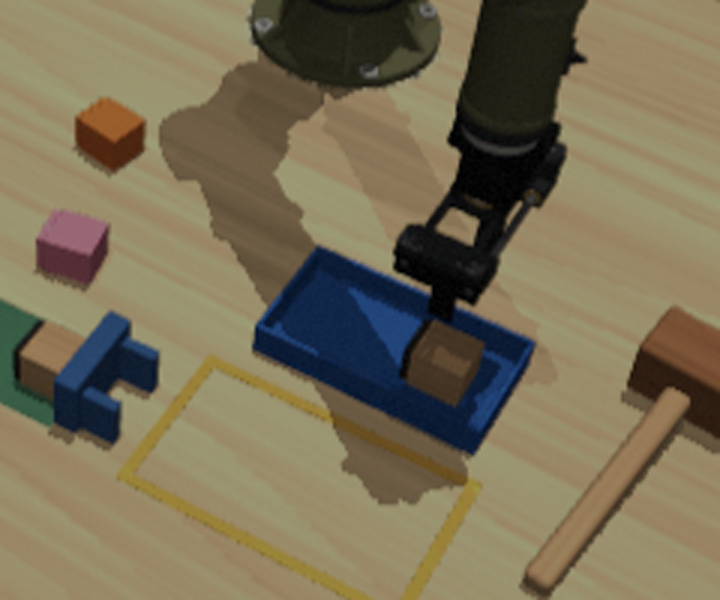

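Block B lies flat in the tray at crop (445,362). Now for block A at (0.628, 0.0535).

>>> {"method": "carry_out", "body": {
  "increments": "1 -0.038 0.024 0 0 0 -0.3; 1 -0.038 0.024 0 0 0 -0.3; 1 -0.038 0.024 0 0 0 -0.3; 1 -0.038 0.024 0 0 0 -0.2; 1 -0.038 0.024 0 0 0 -0.3; 1 -0.039 0.023 0 0 0 -0.2; 1 -0.037 0.023 0 0 0 -0.3; 1 -0.03 0.018 0 0 0 -0.2; 1 0 0 0 0 0 0; 1 0 0 0 0 0 0"
}}

```text
time_s: 45.02
tool_pos: [0.6274, 0.0576, 0.2062]
tool_rot: [179.8, -0.0, 95.7]
force: [-1.4, 0.1, 0.3]
grip_width: 0.0872
```

```bash
python3 see.py s22; python3 - <<'E'
from h import *
plan([(.6278,.0535,.19,95.5),(.6278,.0535,.125,95.5,.02)],1)
E
```

```text
45.02 [0.6274 0.0576 0.2062] [179.8  -0.   95.7] [-1.4  0.1  0.3] [ 28.  25. -46.  91.  19.  71. -15.]
1 -0.0041 -0.0001 0.0162 0.2 -0 0.2; 1 0 -0 0.0163 0 -0 0; 1 0 -0 0.0162 0 -0 0; 1 0 -0 0.0163 0 -0 0; 1 0 -0 0.0162 0 -0 0
5 rows end [0.628 0.053 0.125]
```

>>> {"method": "carry_out", "body": {
  "increments": "1 -0.004 0 0.016 0.2 0 0.2; 1 0 0 0.016 0 0 0; 1 0 0 0.016 0 0 0; 1 0 0 0.016 0 0 0; 1 0 0 0.016 0 0 0; 1 0 0 0 0 0 0; 1 0 0 0 0 0 0"
}}

```text
time_s: 45.9
tool_pos: [0.6252, 0.0571, 0.1191]
tool_rot: [-179.8, -0.1, 95.8]
force: [0.2, 0.0, -0.3]
grip_width: 0.0871
```

```bash
python3 see.py s22 scene; python3 - <<'E'
from h import *
plan([(.6278,.0535,.083,95.5,.012)],1)
E
```

```text
45.9 [0.6252 0.0571 0.1191] [-1.798e+02 -1.000e-01  9.580e+01] [ 0.2  0.  -0.3] [ 26.  30. -43.  96.  23.  63. -18.]
1 -0.0009 0.0006 0.009 -0 -0 0.1; 1 -0.0009 0.0006 0.009 -0.1 -0 0.1; 1 -0.001 0.0006 0.0091 -0 -0 0.1; 1 -0.0009 0.0006 0.009 -0.1 -0.1 0
4 rows end [0.628 0.054 0.083]
```

View pics/s22_scene.png

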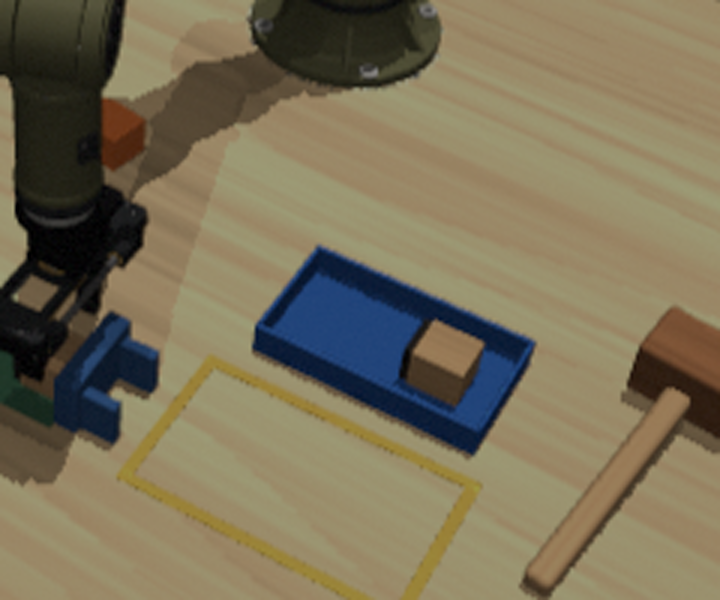

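>>> {"method": "carry_out", "body": {
  "increments": "1 -0.002 0 0.009 0 0 0; 1 -0.002 0 0.009 0 0 0; 1 -0.002 0 0.009 0 0 0; 1 0 0 0.008 0 0 0; 1 0 0 0 0 0 0; 0 0 0 0 0 0 0; 0 0 0 0 0 0 0; 0 0 0 0 0 0 0; 0 0 0 0 0 0 0; 0 0 0 0 0 0 0; 0 0 0 0 0 0 0"
}}

```text
time_s: 47.32
tool_pos: [0.6271, 0.0506, 0.0834]
tool_rot: [180.0, -0.0, 95.8]
force: [0.3, -0.3, -0.3]
grip_width: 0.0495
```

```bash
python3 - <<'E'
from h import *
o=get_obs();p=o["tool_pos"]; print(p,o["tool_rot"],o["grip_width"])
plan([(p[0],p[1],.18,95.5),(.418,.245,.18,93.4)],0,maxs=.045)
E
```

```text
[0.62706322 0.05059067 0.08342289] [ 1.79972686e+02 -3.58683578e-02  9.58016110e+01] 0.04947547733140307
0 0 0 -0.0322 0 -0 0.1; 0 0 0 -0.0322 0 -0 0.1; 0 0.0001 0 -0.0322 0 -0 0.1; 0 0.0305 -0.0271 0 0 -0 0.3; 0 0.0304 -0.0272 0 0 -0 0.3; 0 0.0302 -0.0274 0 0 -0 0.3; 0 0.0301 -0.0275 0 0 -0 0.3; 0 0.0299 -0.0277 0 0 -0 0.3; 0 0.0298 -0.0278 0 0 -0 0.3; 0 0.0296 -0.028 0.0001 0 -0 0.3
10 rows end [0.418 0.245 0.18 ]
```

>>> {"method": "carry_out", "body": {
  "increments": "0 0 0 -0.032 0 0 0.1; 0 0 0 -0.032 0 0 0.1; 0 0 0 -0.032 0 0 0.1; 0 0.031 -0.027 0 0 0 0.3; 0 0.03 -0.027 0 0 0 0.3; 0 0.03 -0.027 0 0 0 0.3; 0 0.03 -0.028 0 0 0 0.3; 0 0.03 -0.028 0 0 0 0.3; 0 0.026 -0.025 0 0 0 0.3; 0 0.018 -0.017 0 0 0 0.3; 0 0 0 0 0 0 0; 0 0 0 0 0 0 0"
}}

```text
time_s: 48.82
tool_pos: [0.4244, 0.2337, 0.1799]
tool_rot: [-179.7, 0.2, 93.3]
force: [0.3, -0.5, -1.2]
grip_width: 0.0499
```

```bash
python3 see.py s23 scene; python3 - <<'E'
from h import *
plan([(.418,.245,.175,93.4),(.418,.245,.12,93.4,.015)],0)
E
```

```text
48.83 [0.4244 0.2337 0.1799] [-179.7    0.2   93.3] [ 0.3 -0.5 -1.2] [ 21.   9. -56. 112.   8.  64. -35.]
0 0.0116 -0.0057 0.0049 -0.3 0.2 -0.1; 0 -0 0 0.0138 -0 -0 -0; 0 -0 0 0.0137 -0 -0 -0; 0 -0 0 0.0138 -0 -0 -0; 0 -0.0001 0 0.0137 -0 -0 -0
5 rows end [0.418 0.245 0.12 ]
```

View pics/s23_scene.png

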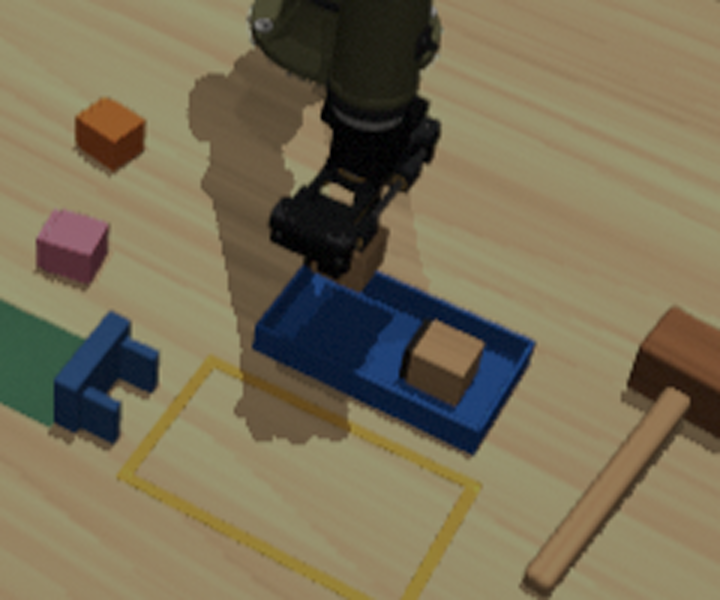

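>>> {"method": "carry_out", "body": {
  "increments": "0 0.008 -0.005 0.005 -0.3 0.2 0; 0 0 0 0.013 0 0 0; 0 0 0 0.013 0 0 0; 0 0 0 0.013 0 0 0; 0 0 0 0.012 0 0 0; 0 0 0 0 0 0 0; 0 0 0 0 0 0 0"
}}

```text
time_s: 49.75
tool_pos: [0.4194, 0.2399, 0.1183]
tool_rot: [-179.8, -0.1, 93.0]
force: [-0.0, -0.9, -2.0]
grip_width: 0.0499
```

```bash
python3 see.py s24; python3 - <<'E'
from h import *
plan([(.418,.245,.0895,93.4,.007)],0)
E
```

```text
49.75 [0.4194 0.2399 0.1183] [-1.798e+02 -1.000e-01  9.300e+01] [-0.  -0.9 -2. ] [ 17.  14. -54. 116.  14.  57. -41.]
0 0.001 -0.0002 0.0058 -0 -0 -0.1; 0 0.001 -0.0002 0.0058 -0.1 -0 -0.1; 0 0.001 -0.0002 0.0058 -0 -0 -0.1; 0 0.0011 -0.0002 0.0057 -0.1 -0 -0; 0 0.001 -0.0002 0.0058 -0 -0.1 -0.1
5 rows end [0.418 0.245 0.089]
```

>>> {"method": "carry_out", "body": {
  "increments": "0 0.001 0 0.007 0 0 0; 0 0.001 0 0.007 0 0 0; 0 0.001 0 0.007 0 0 0; 0 0 0 0.006 0 0 0; 0 0 0 0.002 0 0 0; 0 0 0 0 0 0 0"
}}

```text
time_s: 50.5
tool_pos: [0.4199, 0.2435, 0.0884]
tool_rot: [-179.9, -0.1, 93.0]
force: [-0.5, -1.0, 2.1]
grip_width: 0.0499
```

>>> {"method": "carry_out", "body": {
  "increments": "0.75 0 0 0 0 0 0; 0.75 0 0 0 0 0 0; 0.75 0 0 0 0 0 0; 0.75 0 0 0 0 0 0; 0.75 0 0 -0.02 0 0 0; 0.75 0 0 -0.04 0 0 0; 1 0 0 -0.05 0 0 0; 1 0 0 0 0 0 0; 1 0 0 0 0 0 0"
}}

```text
time_s: 51.62
tool_pos: [0.4201, 0.243, 0.2011]
tool_rot: [-179.9, -0.1, 93.0]
force: [0.9, -0.0, 0.7]
grip_width: 0.0845
```

```bash
python3 see.py s25 scene; python3 a.py | grep -E "block|tray|mark"; python3 - <<'E'
from h import *
plan([(.42,.28,.21,100),(.32,.29,.2,183.4),],1,maxs=.045)
E
```

```text
51.62 [0.4201 0.243  0.2011] [-1.799e+02 -1.000e-01  9.300e+01] [ 0.9 -0.   0.7] [ 22.   7. -57. 111.   6.  66. -35.]
block [ 19. 239. 172.] [ 0.3358 -0.0955  1.3803] 79.1 0.1471143215894699 2 | top only [ 0.3352 -0.093   1.4275] 0.12419458478689194
block [165.  84. 172.] [ 0.4953 -0.0244  1.8125] 103.8 0.11336804926395416 2 | top only [ 0.4949 -0.0234  1.8216] 0.0923076942563057
block [ 15. 163.  70.] [0.4168 0.2427 1.564 ] 89.6 0.6825768947601318 2 | top only [0.4154 0.2279 1.3178] 1.2385519742965698
tray [4.9420e-01 4.0000e-04 1.8204e+00] 104.3 1.0
tray [0.4159 0.293  0.0622] 3.6 0.5732088088989258
mark [0.5926 0.3026 0.0585] 3.3504940877044365 0.07781969755887985
1 0.0364 0.0016 -0.0083 -0.1 -0.1 -7; 1 0.003 -0.0108 0.0011 0 0 -9.3; 1 0.0047 -0.0101 0.0011 0 0 -9.3; 1 0.0063 -0.0092 0.0011 0 0 -9.3; 1 0.0077 -0.0081 0.0011 0 0 -9.2; 1 0.0089 -0.0067 0.0011 0 0 -9.3; 1 0.0099 -0.0052 0.0011 0 0 -9.2; 1 0.0106 -0.0036 0.0011 0 0 -9.3; 1 0.011 -0.0018 0.0011 0 0 -9.2; 1 0.0112 0 0.0011 0 0 -9.3
10 rows end [0.32 0.29 0.2 ]
```

View pics/s25_scene.png

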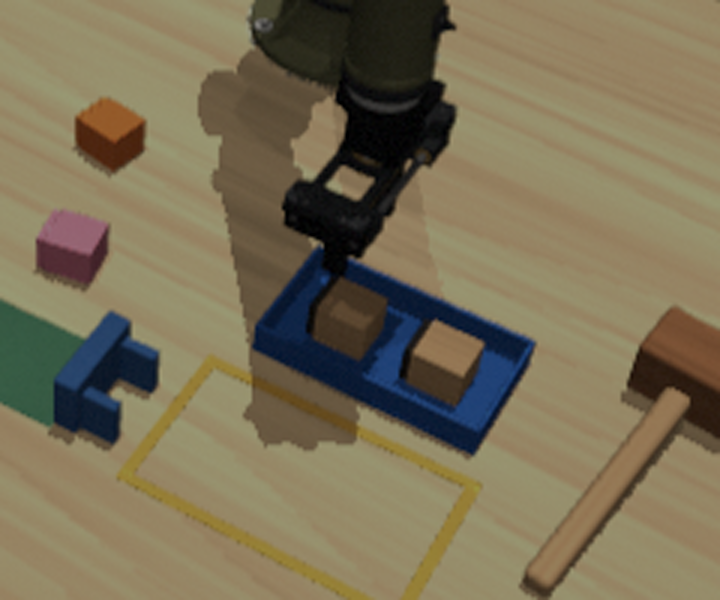

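>>> {"method": "carry_out", "body": {
  "increments": "1 0.036 0.002 -0.008 0 0 -7; 1 0.003 -0.011 0.001 0 0 -9.3; 1 0.005 -0.01 0.001 0 0 -9.3; 1 0.006 -0.009 0.001 0 0 -9.3; 1 0.008 -0.008 0.001 0 0 -9.2; 1 0.009 -0.007 0.001 0 0 -9.3; 1 0.01 -0.005 0.001 0 0 -9.2; 1 0.011 -0.004 0.001 0 0 -9.3; 1 0.011 -0.002 0.001 0 0 -9.2; 1 0.011 0 0.001 0 0 -9.3; 1 0 0 0 0 0 0; 1 0 0 0 0 0 0"
}}

```text
time_s: 53.98
tool_pos: [0.3174, 0.289, 0.2012]
tool_rot: [179.9, 0.1, -173.8]
force: [0.3, 0.4, -0.6]
grip_width: 0.0866
```

```bash
python3 see.py s26 scene; python3 a.py | grep -E "block|tray|mark"; python3 - <<'E'
from h import *
plan([(.318,.288,.17,183.4),(.318,.288,.12,183.4,.02)],1,maxs=.045)
E
```

```text
53.98 [0.3174 0.289  0.2012] [ 1.799e+02  1.000e-01 -1.738e+02] [ 0.3  0.4 -0.6] [ 25.  -7. -66. 118.  -7.  65.  58.]
block [ 17. 158. 105.] [0.4166 0.2444 1.6039] 91.9 0.10362745076417923 2 | top only [0.4174 0.2466 1.6042] 0.1027941182255745
block [ 19. 238. 170.] [ 0.3368 -0.0949  1.417 ] 81.2 0.09866954386234283 2 | top only [ 0.3358 -0.0926  1.4469] 0.08744747936725616
block [165.  84. 170.] [ 0.4967 -0.0238  1.842 ] 105.5 0.1285831183195114 2 | top only [ 0.496  -0.0226  1.8288] 0.09249372035264969
block [ 15. 163.  96.] [0.4112 0.3416 1.6037] 91.9 0.11616423726081848 2 | top only [0.4114 0.3434 1.5847] 0.11778291314840317
tray [0.4137 0.2966 3.1901] 182.8 0.37921252846717834
tray [0.4163 0.2929 0.0572] 3.3 0.4389142394065857
mark [0.5908 0.3025 3.2156] 184.24014049222765 0.030215231701731682
mark [0.5934 0.2996 0.0731] 4.18984639559074 0.020316461101174355
1 -0.001 -0.0011 0.031 0.1 0 2.9; 1 0 -0 0.0167 -0 0 0; 1 0 -0 0.0167 -0 0 0; 1 0.0001 -0 0.0166 -0 0 0
4 rows end [0.318 0.288 0.12 ]
```

View pics/s26_scene.png

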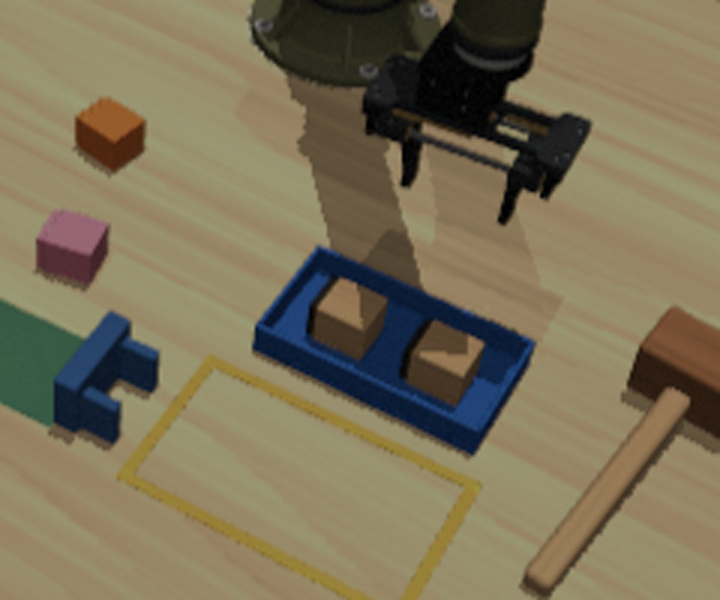

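>>> {"method": "carry_out", "body": {
  "increments": "1 -0.001 -0.001 0.03 0 0 2.9; 1 0 0 0.016 0 0 0; 1 0 0 0.016 0 0 0; 1 0 0 0 0 0 0; 1 0 0 0 0 0 0"
}}

```text
time_s: 55.5
tool_pos: [0.3192, 0.2884, 0.1384]
tool_rot: [179.9, 0.2, -176.7]
force: [0.2, -0.8, -0.1]
grip_width: 0.0873
```

```bash
python3 see.py s27; python3 - <<'E'
from h import *
plan([(.318,.289,.082,183.4,.018)],1)
E
```

```text
55.5 [0.3192 0.2884 0.1384] [ 179.9    0.2 -176.7] [ 0.2 -0.8 -0.1] [ 25.   4. -71. 121.   5.  57.  44.]
1 0.0003 0.0001 0.0141 0 0 -0; 1 0.0003 0.0001 0.0141 0 0.1 -0; 1 0.0003 0.0002 0.0141 0.1 0 -0.1; 1 0.0004 0.0001 0.0141 0 0.1 -0
4 rows end [0.318 0.289 0.082]
```

>>> {"method": "carry_out", "body": {
  "increments": "1 0 0 0.014 0 0 0; 1 0 0 0.014 0 0 0; 1 0 0 0 0 0 0"
}}

```text
time_s: 55.88
tool_pos: [0.3213, 0.2891, 0.1123]
tool_rot: [179.9, 0.5, -176.8]
force: [0.2, 0.2, -0.1]
grip_width: 0.0867
```

```bash
python3 see.py s27; python3 - <<'E'
from h import *
plan([(.318,.289,.082,183.4,.018)],1)
E
```

```text
55.88 [0.3213 0.2891 0.1123] [ 179.9    0.5 -176.8] [ 0.2  0.2 -0.1] [ 21.   9. -69. 123.  11.  54.  39.]
1 0.0018 0 0.0151 0.1 0.2 -0.1; 1 0.0017 0.0001 0.0152 0 0.3 -0.1
2 rows end [0.318 0.289 0.082]
```

Joint 3 is moving away from its limit, so I'll carry on down.

>>> {"method": "carry_out", "body": {
  "increments": "1 0.002 0 0.015 0 0.2 0; 1 0.002 0 0.014 0 0.2 0; 1 0 0 0 0 0 0; 1 0 0 0 0 0 0"
}}

```text
time_s: 56.38
tool_pos: [0.3204, 0.2904, 0.0869]
tool_rot: [179.8, 0.5, -176.8]
force: [0.7, -0.8, -0.2]
grip_width: 0.0872
```

```bash
python3 see.py s28 scene
```

```text
56.38 [0.3204 0.2904 0.0869] [ 179.8    0.5 -176.8] [ 0.7 -0.8 -0.2] [ 18.  13. -67. 124.  16.  51.  35.]
```

View pics/s28_scene.png

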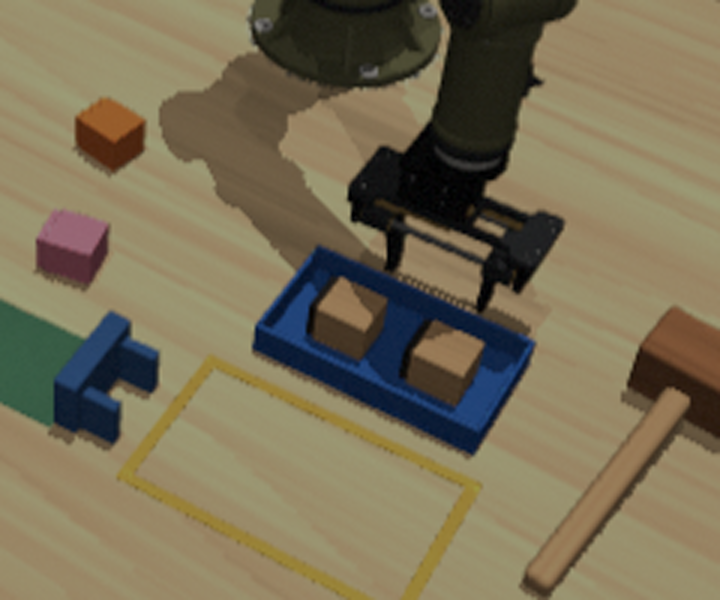

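>>> {"method": "carry_out", "body": {
  "increments": "1 -0.008 0 0.003 0 0 0; 1 -0.01 0 0 0 0 0; 1 -0.01 0 0 0 0 0; 1 -0.01 0 0 0 0 0; 1 -0.01 0 0 0 0 0; 1 -0.01 0 0 0 0 0; 1 -0.01 0 0 0 0 0; 1 -0.01 0 0 0 0 0; 1 -0.01 0 0 0 0 0; 1 0 0 0 0 0 0"
}}

```text
time_s: 57.68
tool_pos: [0.3986, 0.2967, 0.0817]
tool_rot: [-179.7, -1.5, -176.8]
force: [0.2, 0.6, -0.9]
grip_width: 0.087
```

```bash
python3 see.py s29 scene;python3 a.py | grep -E "tray"
```

```text
57.67 [0.3986 0.2967 0.0817] [-179.7   -1.5 -176.8] [ 0.2  0.6 -0.9] [ 13.  24. -59. 114.  24.  56.  35.]
tray [0.6695 0.0713 1.6043] 91.9 1.0
tray [0.4746 0.2988 0.0563] 3.2 0.43689456582069397
```

View pics/s29_scene.png

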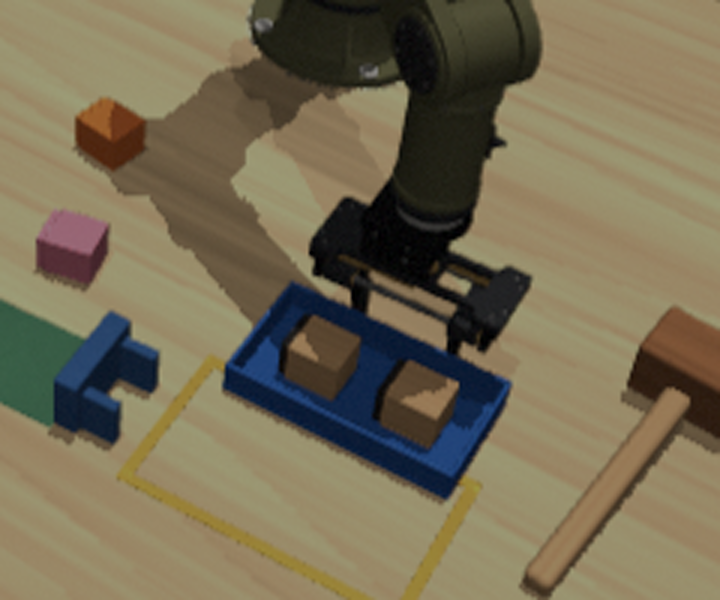

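>>> {"method": "carry_out", "body": {
  "increments": "1 -0.01 0 0 0 0 0; 1 -0.01 0 0 0 0 0; 1 -0.01 0 0 0 0 0; 1 -0.01 0 0 0 0 0; 1 -0.01 0 0 0 0 0; 1 -0.01 0 0 0 0 0; 1 -0.01 0 0 0 0 0; 1 -0.01 0 0 0 0 0; 1 -0.01 0 0 0 0 0; 1 -0.005 0 0 0 0 0; 1 0 0 0 0 0 0"
}}

```text
time_s: 59.95
tool_pos: [0.4669, 0.3055, 0.0751]
tool_rot: [-178.9, -4.8, -176.2]
force: [-0.0, -0.1, -0.3]
grip_width: 0.0872
```

```bash
python3 see.py s30 scene;python3 a.py | grep -E "tray|mark"
```

```text
59.95 [0.4669 0.3055 0.0751] [-178.9   -4.8 -176.2] [-0.  -0.1 -0.3] [  9.  33. -54. 104.  28.  63.  38.]
tray [ 0.7651  0.1713 -0.5764] -33.0 1.0
tray [0.5396 0.3059 0.0655] 3.8 0.44445672631263733
mark [0.6424 0.2831 2.7423] 157.12105202423632 0.43153831362724304
mark [0.5934 0.3005 3.2131] 184.09934181502962 0.020751647651195526
```

View pics/s30_scene.png

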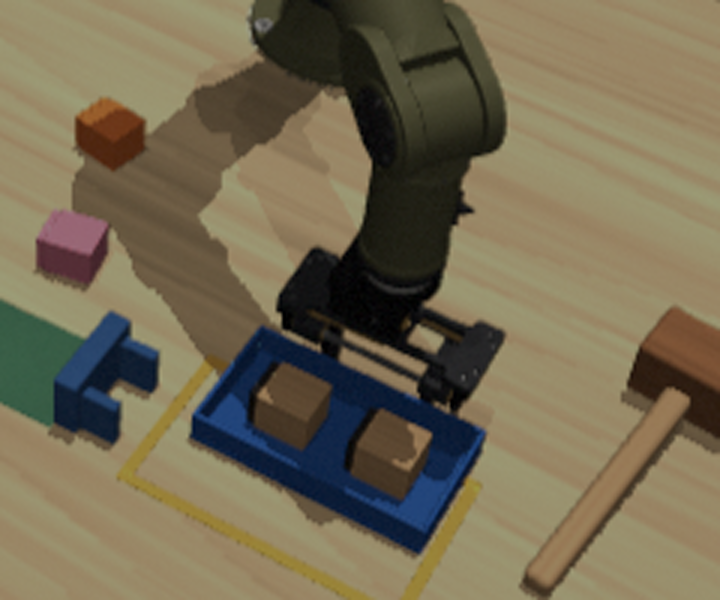

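```bash
python3 - <<'E'
from h import *
plan([(.461,.305,.083,183.8)],1)
plan([(.505,.303,.083,183.8,.01)],1)
E
```

```text
1 0.0067 -0.0001 -0.0072 -1.1 -4.8 0.1
1 rows end [0.461 0.305 0.083]
1 -0.0092 -0.0013 -0.0027 -0.3 -1.2 0; 1 -0.0093 -0.0012 -0.0025 -0.3 -1.2 0; 1 -0.0093 -0.0012 -0.0023 -0.3 -1.2 0; 1 -0.0094 -0.0013 -0.0021 -0.2 -1.2 0.1
4 rows end [0.505 0.303 0.083]
```

>>> {"method": "carry_out", "body": {
  "increments": "1 0.004 0 -0.004 -0.5 -2.4 0; 1 0.004 0 -0.004 -0.5 -2.4 0; 1 0 0 0 0 0 0; 1 0 0 0 0 0 0"
}}

```text
time_s: 61.3
tool_pos: [0.4628, 0.3042, 0.0849]
tool_rot: [-179.9, 0.4, -176.2]
force: [-0.2, -0.5, 0.6]
grip_width: 0.0871
```

```bash
python3 - <<'E'
from h import *
o=get_obs();print(o["tool_pos"],o["tool_rot"])
plan([(.51,.303,.083,183.8,.01)],1)
E
```

```text
[0.46276342 0.30417219 0.08490627] [-179.86962343    0.40381274 -176.18399282]
1 -0.0094 -0.0009 0.0004 -0 0.1 0; 1 -0.0094 -0.0009 0.0004 -0 0.1 0; 1 -0.0094 -0.0008 0.0004 -0 0.1 0; 1 -0.0094 -0.0009 0.0004 -0.1 0.1 0; 1 -0.0094 -0.0008 0.0005 -0 0 0
5 rows end [0.51  0.303 0.083]
```

>>> {"method": "carry_out", "body": {
  "increments": "1 -0.01 -0.001 0 0 -0.2 0; 1 -0.01 -0.001 0 0 -0.3 0; 1 -0.01 -0.001 0 0 -0.3 0; 1 -0.01 -0.001 0 0 -0.3 0; 1 -0.01 -0.001 0 0 -0.3 0; 1 -0.005 0 0 0 -0.2 0; 1 0 0 0 0 0 0"
}}

```text
time_s: 62.18
tool_pos: [0.5061, 0.3066, 0.0832]
tool_rot: [-179.7, 0.0, -175.9]
force: [-0.2, 0.0, -0.1]
grip_width: 0.0872
```

```bash
python3 see.py s31 scene;python3 a.py | grep -E "tray|mark"
```

```text
62.17 [0.5061 0.3066 0.0832] [-179.7    0.  -175.9] [-0.2  0.  -0.1] [  9.  33. -53. 102.  31.  61.  38.]
tray [0.8115 0.0593 0.4842] 27.7 1.0
tray [0.5827 0.3074 0.0813] 4.7 0.49206453561782837
mark [ 0.6391  0.2808 -0.5668] -32.47255650965845 0.4007631242275238
mark [0.5942 0.2994 3.2146] 184.18379654059535 0.020851869136095047
```

View pics/s31_scene.png

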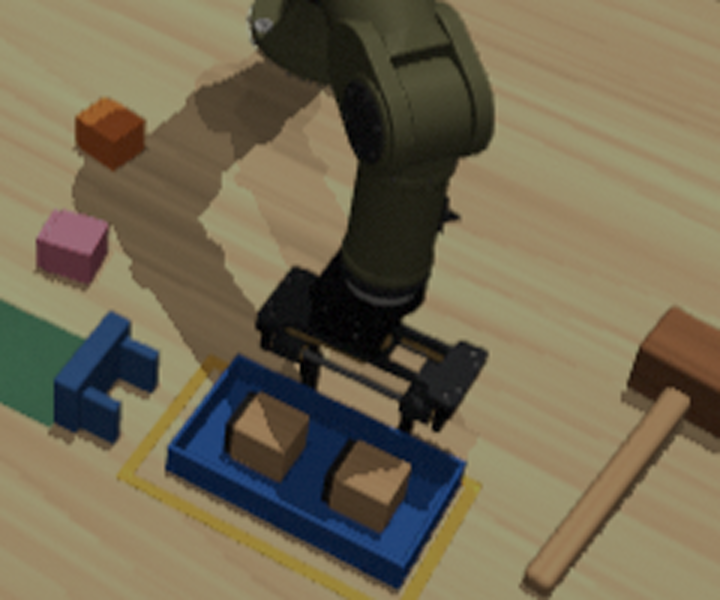

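>>> {"method": "carry_out", "body": {
  "increments": "1 -0.006 -0.001 0 0 -0.2 0; 1 -0.006 -0.001 0 0 -0.2 0; 1 -0.003 0 0 0 0 0; 1 0 0 0 0 0 0"
}}

```text
time_s: 63.58
tool_pos: [0.5157, 0.3066, 0.0836]
tool_rot: [-179.5, -0.1, -175.8]
force: [0.6, -0.4, -0.1]
grip_width: 0.0873
```

```bash
python3 see.py s32;python3 a.py | grep -E "tray|mark"
```

```text
63.58 [0.5157 0.3066 0.0836] [-1.795e+02 -1.000e-01 -1.758e+02] [ 0.6 -0.4 -0.1] [  8.  34. -53. 101.  31.  61.  38.]
tray [0.7068 0.2708 1.6512] 94.6 1.0467690229415894
tray [0.5923 0.3089 3.214 ] 184.1 0.41355690360069275
mark [0.6418 0.2711 2.5544] 146.35515310026557 0.4246031641960144
mark [0.5933 0.3003 0.0763] 4.371211347272991 0.02709866873919964
```

Now to retreat and check from above.

>>> {"method": "carry_out", "body": {
  "increments": "1 0.015 0 0 0 0 0; 1 0.02 0 0 0 0 0; 1 0.02 0 -0.02 0 0 0; 1 0 0 -0.04 0 0 0; 1 0 0 -0.05 0 0 0; 1 0.02 -0.04 -0.05 0 0 0; 1 0 0.06 -0.01 0 0 0; 1 0 0.06 0 0 0 0; 1 0 0.06 0 0 0 0; 1 0 0 0 0 0 0; 1 0 0 0 0 0 0"
}}

```text
time_s: 65.8
tool_pos: [0.4429, 0.4312, 0.2558]
tool_rot: [-179.0, 1.5, -177.7]
force: [0.7, 0.3, 0.1]
grip_width: 0.0867
```

```bash
python3 a.py; python3 - <<'E'
from h import *
o=get_obs();print(o["tool_pos"],o["tool_rot"],o["time_s"])
cv2.imwrite("pics/f_top.png",read_camera("top")["img"]);cv2.imwrite("pics/f_scene.png",read_camera("scene")["img"])
E
```

```text
block [ 17.  155.5 180. ] [0.5937 0.2602 1.6381] 93.9 0.14179851114749908 2 | top only [0.5944 0.2624 1.6501] 0.09902968257665634
block [ 17. 156. 179.] [0.5869 0.3592 1.5972] 91.5 0.11161302030086517 2 | top only [0.5864 0.3607 1.5721] 0.07027897238731384
block [ 19. 238. 181.] [ 0.3375 -0.0937  1.4483] 83.0 0.1266842633485794 2 | top only [ 0.3359 -0.0931  1.4282] 0.09200121462345123
block [165.  83. 181.] [ 0.4965 -0.0239  1.7941] 102.8 0.14877748489379883 2 | top only [ 0.4956 -0.0225  1.8226] 0.06820913404226303
block [  1. 251. 124.] [ 0.442  -0.3807  1.7849] 102.3 0.9567687511444092 1 | top only [ 0.442  -0.3807  1.7849] 0.9567687511444092
tray [0.5891 0.3102 3.2166] 184.3 0.36497703194618225
tray [0.5919 0.3081 0.079 ] 4.5 0.46590134501457214
console [ 0.4297 -0.3389 -0.3024] -17.3 0.051693208515644073
console [ 0.4314 -0.3462  1.1956] 68.5 0.17981790006160736
tin [ 0.7647 -0.2261  1.0342] 59.3 0.28137966990470886
tin [ 0.7641 -0.2336  0.9508] 54.5 0.22179704904556274
level [ 0.5483 -0.5088  1.5745] 90.2 0.0877278670668602
level [ 0.5523 -0.5115 -1.5461] -88.6 0.11413043737411499
top green [ 301  199   75   42 2553]
bay [ 0.6346 -0.0201  3.2353] 185.36956528672425 0.04553466662764549
mark [0.5906 0.3026 0.0794] 4.5484160860572125 0.024183303117752075
red [467 279  14  14 151] [473.72847682 285.74172185] [ 0.43183092 -0.34131529  0.21      ]
scene green [251 261  63  45 954]
bay [ 0.6378 -0.0432  0.1225] 7.017719616724313 1.1742007732391357
mark [0.5932 0.3003 0.0765] 4.384687235995858 0.02998952381312847
red [240 147  11   9  68] [244.75       151.30882353] [ 0.42872436 -0.34710558  0.21      ]
[0.44303074 0.4315612  0.25609052] [-179.08437129    1.49133229 -177.72947442] 66.7
```

View pics/f_top.png

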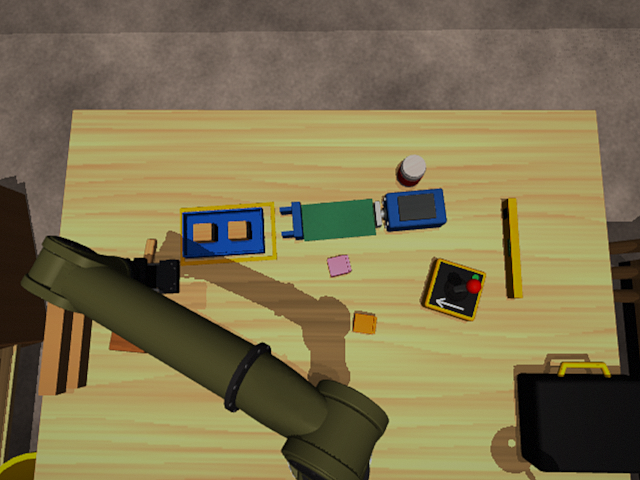

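View pics/f_scene.png

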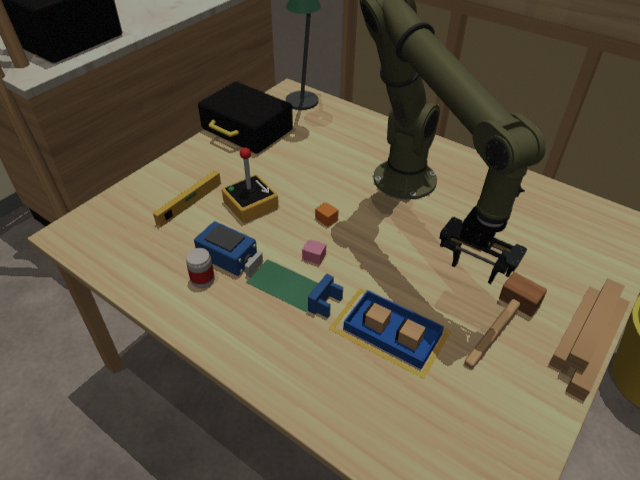

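The tray sits inside the rectangle about 8 mm off centre and square to well under 1°. Both blocks lie flat in it, the stick is back at centre and the bystanders haven't moved. Handing in.

```bash
python3 -c "
from cell import *
print(sign_off())"
```

```text
the job is handed in; nothing more can be done
None
```

The job is done and handed in at about 67 s of the 210 s allowed. No verdict is reported, so these are my own checks.

**Press:** There were only two real blocks. I stood both in the press and tilted the joystick until the row was tight against the fence. The push on the stick held at about 20.5 N for about 3 s, which I estimate as 14 N at the ram. I worked that out from the tool force and the stick's lever arm rather than measuring it directly. The stick and ram then went back to home.

**Tray:** I laid both blocks flat in the blue tray and pushed it into the yellow rectangle from the robot's side with two fingertips, without lifting it.

**Last checks:**
- **Tray position:** its centre is about 8 mm from the rectangle's along y and 1–2 mm along x, and it is square to within about 0.3°.
- **Blocks:** both lie flat in the tray.
- **Stick:** the knob is back where it started.
- **Left alone:** the level, the tin and the pink and orange look-alikes measured where they started. The mallet I judged only by eye in the pictures.
- **Gripper:** it is clear of everything.

**Weak points:** With the blocks in the tray, its fitted outline matched poorly (36–47% mismatch). The two cameras still agreed on its position to about 3 mm. The top camera's tray and rectangle readings were wrong while the arm blocked its view, so I ignored those.

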